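Lay a guest's snack tray

ROBOT

A 6-joint arm with a two-finger parallel gripper is mounted at the origin on a cart in front of the work surface, level with it; the furniture and walls round the work are solid. World frame = base frame: x ahead of the robot, y to its left, z up, the work surface at z = 0. Lengths are in m, angles in rad, forces in N, time in s.
With the tool pointing down it reaches from about 0.25 to 0.725 m from the base axis. Payload 9.7 kg.
Tool frame: the origin (TCP) lies at the very end of the fingers, on their centre line; the grasp point (between the pads) lies 19 mm behind it (manip.grip_depth is the z of the grasp point in the tool frame, in m); z points along the fingers, y is the line along which they close (so a half turn about z gives the same grasp; the last joint's range is limited). The gripper opens to 85 mm and grips with 20 to 120 N. Pads are 22 mm wide; open, the fingers measure 114 mm over their backs; the gripper's body (76 mm by 85 mm) begins 54 mm behind the grasp point. The pads swing forward as they close: fully open they stand 13 mm farther back than shut.
Start: joints at [-1.291, 0.087, 0.176, 1.66, 0, 1.571], TCP at [0.152, -0.529, 0.231] pointing down, gripper open.
Joint ranges: [-3.13, 3.13], [-0.85, 1.81], [-1.15, 1.24], [-2.2, 2.28], [-1.44, 1.52], [-3.14, 3.14]. Speed limits (rad/s): [2.22, 2.22, 2.57, 3.14, 3.14, 3.14].

INTERFACE

Orientations are given as a 3x3 rotation matrix whose columns are the frame's x, y, z axes.
In Python, from cell import manip, optics gives the robot as it stands. The module is installed in compiled form; this text tells all that it offers.
- The arm moves only by the tool arm_command, never from a script. Its argument "moves" is a list that holds one entry, the list of rows, each a list of 7 numbers: the shift along the tool's x, y, z in mm, then the turn, a rotation vector about the tool's x, y, z in rad, then the finger opening in mm, from 0 to 85.4. A call has 1 to 5 rows; each row shifts and turns the commanded pose from where the row before left it, along the tool's axes as they then stand; what a row does not reach is not made up. A row lasts 1/10 s, in which the tool goes at most 50 mm and 8.59 degrees, less where a joint would pass 70% of its speed; a pose out of reach is approached as far as the arm can. A call is refused whole if a number of a shift passes 50 or a number of a turn 0.15, either way. A call with a gripper value outside its range is refused whole. The fingers move at their own pace and stop on an object; "squeeze" is the grip in N (left out, the last holds). Time passes only in rows, so rows that do not move let the fingers close. It gives the time, the measured TCP pose, the force, the opening and the grip force at its end, in the units of the state.
- manip.observe(): the state, without advancing time (a new reading comes with each control period).
- optics.camera(name): name is "scene" or "top" or "wrist"; returns a dict with "pixels" (384x512x3 uint8, red, green, blue), "z_map" (384x512 float32, m along the optical axis (not along the pixel's ray), 0 where there is no reading), "camera_matrix" (3x3 intrinsics, pixels), "k1" (the pictures are not rectified: a ray, as slopes to the right and down, at radius r is drawn at 1 + k1 r^2 times it, then the intrinsics apply), "origin" and "orientation" of the camera in the world; the wrist camera has in their place "tool_from_camera" (4x4, takes a point from camera to tool coordinates, whose origin is the TCP and whose axes are the flange's). Camera axes: x right, y up, looking along -z (the intrinsics and any distortion apply to the point x, -y, -z); pixel columns grow to the right and rows downward; lengths in m; the calibration is good to about 2 mm. A picture is of the moment at which its call begins: read the wrist's pose just before it.
- manip.job_done(): hands the job in; it is judged then, once.
The state is a dict: "time": time; "q": joint angles; "joint_vel": joint speeds; "joint_torque": joint torques, N m; "tcp_pos": TCP position; "ee_rot": TCP orientation; "force": force on the tool from outside, world axes, zero at the start; "torque": the same for the moment, N m; "opening": finger opening in m; "finger_force": force on a finger pad.
Only numpy, scipy, OpenCV 4.12 (cv2) and the standard library are available. Lean on these libraries where they do the work, as an engineer would, in place of code of your own. Each camera call takes 0.05 s, during which the arm holds its last target. There are 200 camera calls.

TASK

Lay the guest's tray: stand the small upturned espresso cup centred on the saucer, the bread bun in the middle of the square wooden dish, the salt shaker in the narrow round holder and the pepper mill in the wide one. Each must stand upright and flat on the floor of its place, set down rather than dropped, and be let go. The large cup and the oil bottle do not belong to this order: leave them standing where they are.

Things in the scene. Friction and masses are not known exactly. Their poses are not given: they have to be found in the camera images.
- espresso_cup: The smaller of the two loose white cups, upturned (mouth down): body 60 mm in diameter, 62 mm high, nearly straight sides, with a handle. Origin on the worktop under it, NOT on the body's axis: z up, +x to the handle; the axis of the round body is at x = -9 mm, y = 0, the handle reaches x = +39 mm. Grip the body within 0.5 rad of its y axis. 0.13 kg.
- bun: Baked brown bread roll, irregular dome 58 mm wide along its x, 64 mm along its y, 42 mm high, solid. Origin at the centre of its underside, z up. 0.06 kg.
- salt: Salt shaker: small clear glass with a grey domed cap, round, 44 mm in diameter at most, 90 mm high; cap above 70 mm is 34 mm wide. Origin at the centre of its underside, z up. 0.1 kg.
- pepper: Pepper mill: turned wood, round, waisted, foot 58 mm in diameter, 150 mm high in all; round head up to 50 mm in diameter between 109 and 139 mm height (widest at about 124 mm), small metal knob of 12 mm on top. Nothing on it turns. Origin at the centre of its underside, z up. 0.18 kg.
- saucer: Fixed on the fixed dark wooden tray (270 x 270 mm, floor 6 mm above the worktop, rim 16 mm, carrying bars 30 mm high), about 124 mm from the next target. White saucer, 114 mm in diameter, 14 mm high; its flat middle, 74 mm in diameter, lies 8 mm above its origin. Origin at the centre of its underside, z up.
- bread_dish: Fixed on the fixed dark wooden tray (270 x 270 mm, floor 6 mm above the worktop, rim 16 mm, carrying bars 30 mm high), about 124 mm from the next target. Square pale wooden dish 92 x 92 mm, 10 mm high, walls and floor 4 mm thick (inside 84 x 84 mm, floor 4 mm above its origin). Origin at the centre of its underside, sides along its x and y, z up.
- narrow_holder: Fixed on the fixed dark wooden tray (270 x 270 mm, floor 6 mm above the worktop, rim 16 mm, carrying bars 30 mm high), about 124 mm from the next target. The narrower of two round grey metal holders: shallow open cup, outside diameter 66 mm, inside 58 mm, 14 mm high, inner floor 4 mm above its origin. Origin at the centre of its underside, z up.
- wide_holder: Fixed on the fixed dark wooden tray (270 x 270 mm, floor 6 mm above the worktop, rim 16 mm, carrying bars 30 mm high), about 124 mm from the next target. The wider of two round grey metal holders: shallow open cup, outside diameter 80 mm, inside 72 mm, 14 mm high, inner floor 4 mm above its origin. Origin at the centre of its underside, z up.
- large_cup: The larger of the two loose white cups, upturned: body 73 mm in diameter, 72 mm high, with a handle. Loose; does not belong on the tray. Origin on the worktop under it, z up, +x to the handle; the body's axis is at x = -8.5 mm, the handle reaches +46 mm.
- oil_bottle: Slim glass bottle with yellow oil and a thin spout, 44 mm in diameter, 174 mm high. Loose; does not belong on the tray. Origin at the centre of its underside, z up.
Not all that is in view belongs to the job. What is shaped like the pepper but orange, purple or red is not meant.

How it is judged:
By the outcome, as a careful person would: the job done as asked, in the order asked, and still so for the second after the job is handed in, with the robot touching nothing.
It also fails if it takes over 128 s, if anything falls off the work surface, if the arm or the gripper's body presses on something with over 40 N, if the wrist force passes 120 N, or if a joint passes its speed limit or range.

## Working session

There is one attempt and no reset: what is moved stays moved. The work goes in short steps, Python scripts to look and compute and a tool call to move; the robot and the scene stay as the last step left them, time stands still between calls to the robot, and variables do not carry over. Pictures are saved under pics/ and viewed, at most 14 in all, crops included, and the job is handed in when it is done.

Besides the shell and the picture viewer there is one more tool, called after "Request:" as a command line: name --argument value ..., lists and objects as JSON in quotes. arm_command: Moves the arm, as the interface text tells. Its arguments: {"type":"object","properties":{"moves":{"type":"array","items":{"type":"array","items":{"type":"array","items":{"type":"number"}}}},"squeeze":{"type":"number"}},"required":["moves"]}

```bash
mkdir -p pics; cat > h.py <<'E'
import numpy as np, cv2
from cell import manip, optics
def cloud(c, T=None):
    """world points HxWx3 from z_map, with undistortion"""
    K=c["camera_matrix"];h,w=c["z_map"].shape
    u,v=np.meshgrid(np.arange(w),np.arange(h))
    s=rays(c,np.stack([u,v],-1).reshape(-1,2).astype(float)).reshape(h,w,3)
    P=s*c["z_map"][...,None]
    R,o=pose(c,T); return P@R.T+o
def rays(c,uv):
    p=cv2.undistortPoints(np.asarray(uv,float).reshape(-1,1,2),c["camera_matrix"],np.array([c["k1"],0,0,0.])).reshape(-1,2)
    return np.c_[p[:,0],-p[:,1],-np.ones(len(p))]
def pose(c,T=None):
    if T is None: return np.array(c["orientation"]),np.array(c["origin"])
    return T[:3,:3],T[:3,3]
def plane(c,uv,z,T=None):
    R,o=pose(c,T); d=rays(c,uv)@R.T
    return o+d*((z-o[2])/d[:,2])[:,None]
def wrist():
    s=manip.observe(); c=optics.camera("wrist")
    W=np.eye(4);W[:3,:3]=s["ee_rot"];W[:3,3]=s["tcp_pos"]
    return c,W@np.array(c["tool_from_camera"])
def save(c,n,crop=None,f=1):
    im=c["pixels"][...,::-1]
    if crop: im=im[crop[1]:crop[3],crop[0]:crop[2]]
    cv2.imwrite("pics/"+n,cv2.resize(im,None,fx=f,fy=f,interpolation=cv2.INTER_CUBIC))
E
python3 - <<'E'
from h import *
for n in("top","scene"):
    c=optics.camera(n); save(c,n+"0.png",f=1.5); np.savez(n+"0.npz",**c)
    print(n,c["origin"],np.round(c["orientation"],3).tolist(),c["k1"],c["camera_matrix"][0])
s=manip.observe();print({k:np.round(v,3).tolist() for k,v in s.items()},manip.grip_depth)
E
```

```text
top [ 0.42544907 -0.01247098  1.34980498] [[0.013, 0.997, -0.078], [-1.0, 0.011, -0.018], [-0.017, 0.079, 0.997]] -0.011588806626284675 [468.8385394   0.        254.9353774]
scene [0.02629375 0.92065946 0.81656638] [[-0.877, 0.268, -0.399], [-0.481, -0.51, 0.713], [-0.013, 0.817, 0.577]] 0.0017358918505463322 [461.36038918   0.         259.65016344]
{'time': 0.1, 'q': [-1.291, 0.087, 0.175, 1.66, -0.0, 1.571], 'joint_vel': [0.002, -0.003, 0.001, 0.002, 0.001, 0.001], 'joint_torque': [0.002, -52.156, 46.565, 0.016, 0.0, -0.0], 'tcp_pos': [0.152, -0.528, 0.231], 'ee_rot': [[0.961, 0.276, -0.0], [0.276, -0.961, 0.001], [-0.0, -0.001, -1.0]], 'force': [-0.113, 0.463, 1.058], 'torque': [-0.007, -0.033, -0.032], 'finger_force': 0.0, 'opening': 0.085} -0.0187
```

View pics/top0.png

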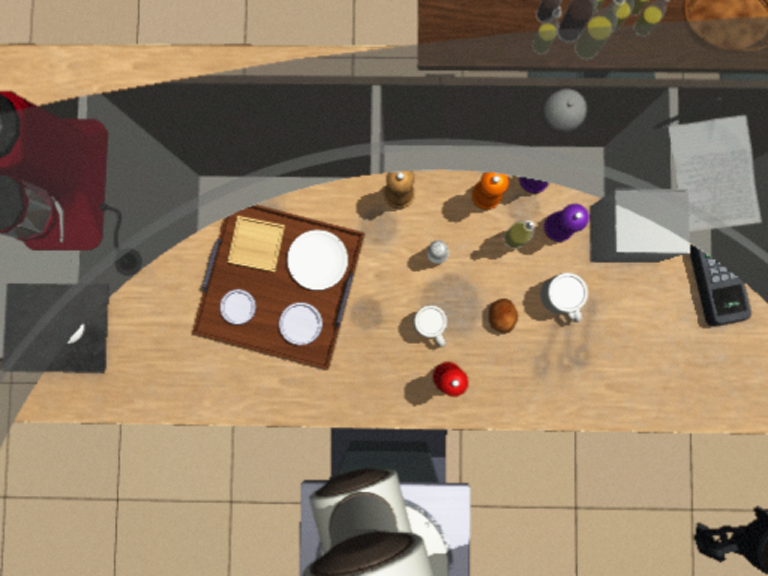

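View pics/scene0.png

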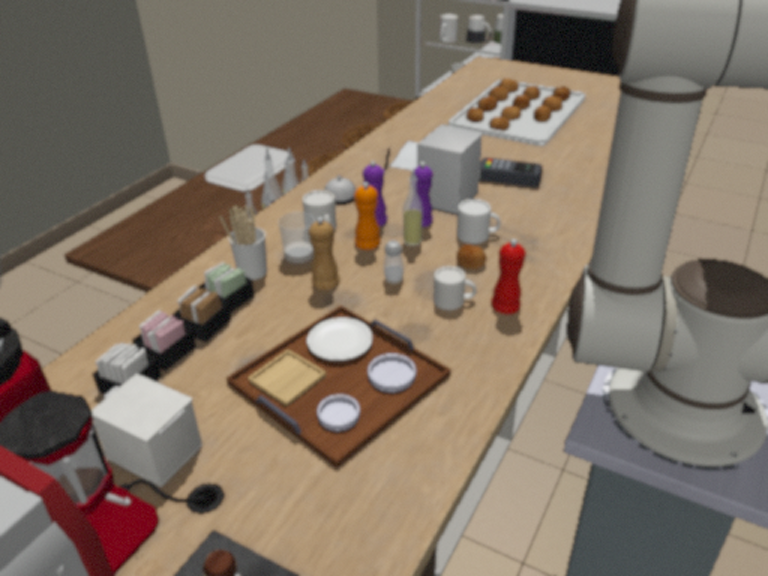

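The top view has the tray at (280,287) with the saucer (317,260), dish (256,243), narrow holder (238,307) and wide holder (300,324). The espresso cup is at (430,322), bun (503,315), salt (437,252), pepper (400,187), oil bottle (520,233) and large cup (567,293). The scene view agrees, and shows a red mill near the cup.

```bash
cat > m.py <<'E'
from h import *
def comp(c,P,box,zlo,zhi,T=None):
    x0,y0,x1,y1=[int(b/1.5) for b in box]
    m=np.zeros(P.shape[:2],bool);m[y0:y1,x0:x1]=True
    return m&(P[...,2]>zlo)&(P[...,2]<zhi)&(c["z_map"]>0)
def circ(p):
    p=p[:,:2];A=np.c_[2*p,np.ones(len(p))];s=np.linalg.lstsq(A,(p**2).sum(1),rcond=None)[0]
    return s[:2],np.sqrt(s[2]+s[:2]@s[:2])
def stats(name,P,m):
    q=P[m]
    if len(q)<5: print(name,"few",len(q));return
    (cx,cy),r=cv2.minEnclosingCircle(q[:,:2].astype(np.float32)*1000)
    print(name,len(q),"mean",np.round(q.mean(0)*1e3,1),"mec",round(cx,1),round(cy,1),round(r,1),"zmax",round(q[:,2].max()*1e3,1),"rect",cv2.minAreaRect(q[:,:2].astype(np.float32)*1000))
E
python3 - <<'E'
from m import *
c=dict(np.load("top0.npz"));P=cloud(c)
print("table z",np.median(P[240:270,170:260,2]), "tray floor px", P[int(290/1.5),int(270/1.5)])
B=dict(cup=(405,295,460,352,.05,.08),cuphandle=(405,295,460,352,.02,.08),bun=(480,290,525,340,.01,.06),salt=(420,232,455,272,.01,.1),saltcap=(420,232,455,272,.07,.1),pepper=(380,160,420,215,.1,.16),red=(425,355,475,400,.1,.16),big=(540,265,595,330,.06,.09),oil=(500,215,540,252,.02,.19),orange=(470,165,512,212,.1,.16))
for n,b in B.items(): stats(n,P,comp(c,P,b[:4],*b[4:]))
# targets by colour
hsv=cv2.cvtColor(c["pixels"],cv2.COLOR_RGB2HSV)
light=((hsv[...,2]>120)).astype(np.uint8); light[:, :]*=1
roi=np.zeros_like(light);
cv2.fillConvexPoly(roi,(np.array([[238,210],[360,237],[325,364],[197,332]])/1.5).astype(int),1)
n,l,st,ce=cv2.connectedComponentsWithStats(light*roi)
for i in range(1,n):
    if st[i,4]<200: continue
    k=max(cv2.findContours((l==i).astype(np.uint8),cv2.RETR_EXTERNAL,cv2.CHAIN_APPROX_NONE)[0],key=len)
    h=.020 if True else 0
    for h in (.016,.020):
        w=plane(c,k.reshape(-1,2),h)[:,:2].astype(np.float32)*1000
        print(ce[i]*1.5,st[i,4],h,"circ",cv2.minEnclosingCircle(w),"ell",cv2.fitEllipse(w)[:2],"rect",cv2.minAreaRect(w), "zmed",np.median(P[...,2][l==i]))
E
```

```text
table z -3.6532570482972204e-05 tray floor px [0.51271353 0.22685131 0.00625566]
cup 364 mean [455.3 -76.4  58.8] mec 455.2 -76.5 29.8 zmax 67.1 rect ((454.98944091796875, -75.96612548828125), (55.04315948486328, 55.18021011352539), 0.7156730890274048)
cuphandle 408 mean [452.  -77.5  56.7] mec 444.0 -80.1 41.2 zmax 67.1 rect ((444.9030456542969, -75.613525390625), (75.49930572509766, 57.088096618652344), 2.423351526260376)
bun 360 mean [ 468.1 -213.    32.6] mec 468.7 -217.2 31.9 zmax 46.6 rect ((468.8018493652344, -214.56524658203125), (52.71015930175781, 62.55754470825195), 87.02848815917969)
salt 189 mean [581.5 -88.5  70.8] mec 584.9 -90.8 21.0 zmax 91.7 rect ((583.68896484375, -90.4438705444336), (37.614925384521484, 39.841888427734375), 1.3712893724441528)
saltcap 125 mean [585.1 -88.2  84. ] mec 586.1 -88.5 17.3 zmax 91.7 rect ((585.5928344726562, -88.70294189453125), (32.79433822631836, 32.737735748291016), 71.47974395751953)
pepper 247 mean [697.3 -18.1 131.4] mec 703.8 -18.0 25.0 zmax 154.2 rect ((697.9395141601562, -18.41598892211914), (36.0688591003418, 48.60268020629883
[... 1939 characters left out ...]
.56936645507812), 4.51705265045166) zmed 0.010537529851202487
[300.31451613 322.34604106] 682 0.016 circ ((451.2969055175781, 164.2471923828125), 44.072811126708984) ell ((450.4101867675781, 165.76039123535156), (81.20195007324219, 82.04975128173828)) rect ((449.9766540527344, 166.06124877929688), (82.42748260498047, 82.48663330078125), 72.32347869873047) zmed 0.009863208338554585
[300.31451613 322.34604106] 682 0.02 circ ((451.21942138671875, 163.7172393798828), 43.94062042236328) ell ((450.3353271484375, 165.2258758544922), (80.95842742919922, 81.8036880493164)) rect ((449.90313720703125, 165.52587890625), (82.18036651611328, 82.23916625976562), 72.32300567626953) zmed 0.009863208338554585
```

```bash
python3 - <<'E'
from m import *
c=dict(np.load("top0.npz"));P=cloud(c)
for px in [(400,120),(300,120),(150,150),(250,190),(500,160),(480,120),(400,140),(566,108),(290,195),(640,150),(630,240),(650,215),(500,60),(40,330),(200,60)]: print(px,np.round(P[int(px[1]/1.5),int(px[0]/1.5)],3),end=" ")
print()
hsv=cv2.cvtColor(c["pixels"],cv2.COLOR_RGB2HSV)
for px in [(317,260),(256,243),(238,307),(300,324),(270,290),(350,300)]: print(px,hsv[int(px[1]/1.5),int(px[0]/1.5)],end=" ")
print()
def f(name,lo,hi,box,h):
    m=cv2.inRange(hsv,np.array(lo),np.array(hi));x0,y0,x1,y1=[int(b/1.5) for b in box]
    r=np.zeros_like(m);r[y0:y1,x0:x1]=m[y0:y1,x0:x1]
    k=max(cv2.findContours(r,cv2.RETR_EXTERNAL,cv2.CHAIN_APPROX_NONE)[0],key=cv2.contourArea)
    w=plane(c,k.reshape(-1,2),h)[:,:2].astype(np.float32)*1000
    print(name,"circ",cv2.minEnclosingCircle(w),"ell",cv2.fitEllipse(w),"rect",cv2.minAreaRect(w))
f("saucer",(0,0,120),(180,60,255),(275,220,360,300),.02)
f("narrow",(0,0,110),(180,60,255),(212,280,265,335),.02)
f("wide",(0,0,110),(180,60,255),(270,292,335,352),.02)
f("dish",(10,60,140),(35,255,255),(215,205,292,280),.016)
g=[(455.,-76.5)]
m=comp(c,P,(405,295,460,352),.015,.08);q=P[m]*1e3
d=np.hypot(q[:,0]-455.2,q[:,1]+76.4);w=q[d>33];print("handle",len(w),w.mean(0),d.max())
m=comp(c,P,(540,265,595,340),.015,.08);q=P[m]*1e3
for n,b in dict(pepk=(380,160,420,215),redk=(425,355,475,400)).items():
    q=P[comp(c,P,b,.143,.16)]*1e3;print(n,len(q),q.mean(0))
    for lo in (0.02,.06,.1): 
        q=P[comp(c,P,b,lo,lo+.03)]*1e3;print(lo,len(q),np.round([q.min(0),q.max(0)],0).tolist())
E
```

```text
(400, 120) [ 0.467 -0.013  1.217] (300, 120) [0.459 0.003 1.242] (150, 150) [0.45  0.021 1.256] (250, 190) [0.468 0.031 1.146] (500, 160) [ 0.478 -0.043  1.144] (480, 120) [ 0.469 -0.029  1.213] (400, 140) [ 0.472 -0.013  1.187] (566, 108) [ 0.463 -0.04   1.238] (290, 195) [ 0.699  0.195 -0.003] (640, 150) [ 0.466 -0.065  1.2  ] (630, 240) [ 0.593 -0.409  0.166] (650, 215) [ 0.468 -0.1    1.11 ] (500, 60) [ 0.45  -0.021  1.29 ] (40, 330) [0.426 0.095 1.138] (200, 60) [ 0.969  0.381 -0.001] 
(317, 260) [ 30   1 249] (256, 243) [ 20 121 231] (238, 307) [114  11 235] (300, 324) [120   9 236] (270, 290) [ 10 177 108] (350, 300) [ 17 112 205] 
saucer circ ((570.8277587890625, 136.71707153320312), 58.28382110595703) ell ((570.9319458007812, 136.39950561523438), (112.1815185546875, 114.12496185302734), 148.75022888183594) rect ((571.7380981445312, 137.04629516601562), (112.09349822998047, 114.60724639892578), 0.6609687805175781)
narrow circ ((478.973876953125, 286.0738830566406), 34.42317581176758) ell ((479.6127624511719, 285.87274169921875), (64.39593505859375, 67.11155700683594), 177.413
[... 460 characters left out ...]
9) ell ((601.8865966796875, 255.0709991455078), (106.48975372314453, 108.72631072998047), 158.3882293701172) rect ((602.1175537109375, 255.20077514648438), (94.8103256225586, 92.98729705810547), 79.20040893554688)
handle 31 [418.26285028 -97.85133137  40.29844426] 52.88199006633334
pepk 18 [704.77505998 -17.78983427 148.28250604]
0.02 71 [[676.0, -41.0, 23.0], [712.0, 10.0, 50.0]]
0.06 22 [[682.0, -32.0, 60.0], [695.0, 1.0, 73.0]]
0.1 90 [[680.0, -42.0, 101.0], [717.0, 6.0, 130.0]]
redk 17 [ 348.93441552 -114.81343536  148.2346909 ]
0.02 51 [[331.0, -131.0, 31.0], [376.0, -86.0, 50.0]]
0.06 4 [[365.0, -109.0, 61.0], [371.0, -98.0, 61.0]]
0.1 92 [[325.0, -139.0, 102.0], [374.0, -91.0, 130.0]]
```

Request:
arm_command --moves '[[[34.7, -29.2, -2, 0, 0, 0, 85], [34.7, -29.2, -2, 0, 0, 0, 85], [34.7, -29.2, -2, 0, 0, 0, 85], [34.7, -29.2, -2, 0, 0, 0, 85], [34.7, -29.2, -2, 0, 0, 0, 85]]]'

```text
time: 0.6
tcp_pos: [0.2788, -0.3387, 0.2411]
ee_rot: [[0.961, 0.276, -0.0], [0.276, -0.961, 0.0], [-0.0, -0.0, -1.0]]
force: [0.9, -0.4, 0.5]
opening: 0.085
finger_force: 0.0
```

Request:
arm_command --moves '[[[34.7, -29.2, -2, 0, 0, 0, 85], [34.7, -29.2, -2, 0, 0, 0, 85], [34.7, -29.2, -2, 0, 0, 0, 85], [34.7, -29.2, -2, 0, 0, 0, 85], [34.7, -29.2, -2, 0, 0, 0, 85]]]'

```text
time: 1.1
tcp_pos: [0.4053, -0.1503, 0.2513]
ee_rot: [[0.961, 0.276, 0.0], [0.276, -0.961, -0.0], [0.0, 0.0, -1.0]]
force: [0.9, -0.9, 0.9]
opening: 0.0854
finger_force: 0.0
```

Request:
arm_command --moves '[[[15, -15, 0, 0, 0, 0, 85], [0, 0, 0, 0, 0, -0.12, 85], [0, 0, 0, 0, 0, -0.12, 85], [0, 0, 0, 0, 0, 0, 85], [0, 0, 0, 0, 0, 0, 85]]]'

```text
time: 1.6
tcp_pos: [0.4149, -0.1336, 0.2511]
ee_rot: [[0.87, 0.494, -0.0], [0.494, -0.87, 0.0], [-0.0, -0.0, -1.0]]
force: [0.3, 0.5, -0.1]
opening: 0.0852
finger_force: 0.0
```

```bash
python3 - <<'E'
from m import *
c,T=wrist(); save(c,"w1.png",f=1.2); np.savez("w1.npz",T=T,**c); print(np.round(T,3))
P=cloud(c,T)
hsv=cv2.cvtColor(c["pixels"],cv2.COLOR_RGB2HSV)
m=(P[...,2]>.012)&(P[...,2]<.08)&(c["z_map"]>0)&(np.hypot(P[...,0]-.455,P[...,1]+.0765)<.07)
q=P[m]*1e3;print(len(q))
t=q[q[:,2]>56];print("top",len(t),cv2.minEnclosingCircle(t[:,:2].astype(np.float32)),t[:,2].max())
E
```

```text
[[ 0.494  0.827  0.268  0.484]
 [-0.869  0.47   0.152 -0.095]
 [-0.001 -0.308  0.951  0.393]
 [ 0.     0.     0.     1.   ]]
2903
top 2587 ((456.5456237792969, -80.1968765258789), 29.289548873901367) 63.085554459198946
```

View pics/w1.png

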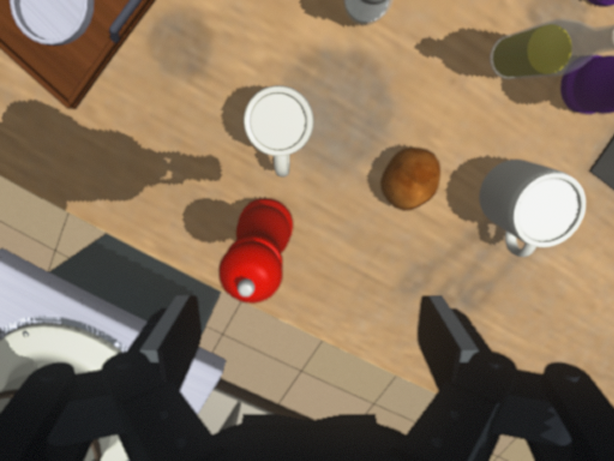

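The wrist view shows the cup at (278,120) with its handle pointing down at (282,170), so the handle points about -150° in world. The finger line (-60°) already lies along the cup's y axis.

Request:
arm_command --moves '[[[31, -14, 20, 0, 0, 0, 85], [31, -14, 20, 0, 0, 0, 85], [0, 0, 0, 0, 0, 0, 85]]]'

```text
time: 1.95
tcp_pos: [0.4553, -0.0765, 0.2083]
ee_rot: [[0.868, 0.496, -0.004], [0.496, -0.868, 0.001], [-0.002, -0.003, -1.0]]
force: [-1.5, -0.3, -0.5]
opening: 0.0849
finger_force: 0.0
```

```bash
cat > w.py <<'E'
from m import *
def meas(x,y,r,zt,zlo=.012,zhi=.2,name="w"):
    "top ring (z>zt) circle and all points near x,y (mm)"
    c,T=wrist();P=cloud(c,T)*1e3
    m=(P[...,2]>zlo*1e3)&(P[...,2]<zhi*1e3)&(c["z_map"]>0)&(np.hypot(P[...,0]-x,P[...,1]-y)<r)
    q=P[m];t=q[q[:,2]>zt*1e3]
    print(name,len(q),len(t),"circ",np.round(np.r_[cv2.minEnclosingCircle(t[:,:2].astype(np.float32))[0],cv2.minEnclosingCircle(t[:,:2].astype(np.float32))[1]],1) if len(t)>5 else None,"zmed",np.round(np.median(t[:,2]),1))
    return c,T,P,m
E
python3 - <<'E'
from w import *
s=manip.observe();print(s["tcp_pos"])
c,T,P,m=meas(455,-77,60,.056)
q=P[m];d=np.hypot(q[:,0]-455.8,q[:,1]+78.5);h=q[(d>36)&(q[:,2]<55)];print("handle",len(h),h.mean(0) if len(h) else 0)
meas(350,-115,40,.143,name="redknob")
save(c,"w2.png")
E
```

```text
[ 0.45532628 -0.07648601  0.20830582]
w 3448 2887 circ [456.9 -80.4  29.1] zmed 58.0
handle 109 [ 420.1190895  -101.40529803   41.68458811]
redknob 4926 183 circ [ 351.1 -117.9    6.3] zmed 147.7
```

Request:
arm_command --moves '[[[0, 2, 45, 0, 0, 0, 85], [0, 0, 45, 0, 0, 0, 85], [0, 0, 45, 0, 0, 0, 85], [0, 0, 35, 0, 0, 0, 85], [0, 0, 20, 0, 0, 0, 85]]]'

```text
time: 2.55
tcp_pos: [0.4544, -0.0811, 0.0192]
ee_rot: [[0.869, 0.494, -0.002], [0.494, -0.869, 0.0], [-0.002, -0.001, -1.0]]
force: [0.1, -0.1, 1.0]
opening: 0.0847
finger_force: 0.0
```

Request:
arm_command --moves '[[[0, 0, 0, 0, 0, 0, 70], [0, 0, 0, 0, 0, 0, 64], [0, 0, 0, 0, 0, 0, 60], [0, 0, 0, 0, 0, 0, 56], [0, 0, 0, 0, 0, 0, 50]]]' --squeeze 30

```text
time: 3.05
tcp_pos: [0.4571, -0.0807, 0.0236]
ee_rot: [[0.868, 0.496, 0.003], [0.496, -0.868, -0.001], [0.002, 0.002, -1.0]]
force: [-1.9, -1.4, 6.0]
opening: 0.0569
finger_force: 31.9
```

Request:
arm_command --moves '[[[0, 0, 0, 0, 0, 0, 50], [0, 0, 0, 0, 0, 0, 50]]]'

```text
time: 3.25
tcp_pos: [0.4571, -0.0807, 0.0236]
ee_rot: [[0.868, 0.496, 0.003], [0.496, -0.868, -0.001], [0.002, 0.002, -1.0]]
force: [-2.0, -0.7, 5.7]
opening: 0.0571
finger_force: 31.9
```

Request:
arm_command --moves '[[[0, 0, -20, 0, 0, 0, 50], [0, 0, -45, 0, 0, 0, 50], [0, 0, -50, 0, 0, 0, 50], [0, 0, -45, 0, 0, 0, 50], [0, 0, -20, 0, 0, 0, 50]]]'

```text
time: 3.75
tcp_pos: [0.4572, -0.0805, 0.2072]
ee_rot: [[0.868, 0.496, 0.007], [0.497, -0.868, -0.001], [0.006, 0.005, -1.0]]
force: [0.9, -0.1, -2.4]
opening: 0.057
finger_force: 33.4
```

Request:
arm_command --moves '[[[0, 0, 0, 0, 0, 0, 50], [0, 0, 0, 0, 0, 0, 50]]]'

```text
time: 3.95
tcp_pos: [0.4562, -0.0803, 0.2018]
ee_rot: [[0.868, 0.497, 0.001], [0.497, -0.868, -0.0], [0.001, 0.001, -1.0]]
force: [-0.8, 0.5, -1.9]
opening: 0.057
finger_force: 33.3
```

```bash
python3 - <<'E'
from w import *
s=manip.observe();p=s["tcp_pos"];print(p,s["force"],s["opening"],s["finger_force"])
c,T,P,m=meas(p[0]*1e3,p[1]*1e3,60,p[2]+.005,p[2]-.03,p[2]+.06)
save(c,"w3.png",f=1.2)
R=np.array(s["ee_rot"]); L=(P-1e3*p)@R
m=(np.hypot(L[...,0],L[...,1])<60)&(L[...,2]>-70)&(L[...,2]<30)&(c["z_map"]>0)
hsv=cv2.cvtColor(c["pixels"],cv2.COLOR_RGB2HSV); m&=hsv[...,2]>110
q=L[m];zt=np.percentile(q[:,2],2);t=q[q[:,2]<zt+5];print("ztop tool",zt,cv2.minEnclosingCircle(t[:,:2].astype(np.float32)),len(t))
hd=q[(q[:,0]<-35)];print(len(hd),hd.mean(0))
E
```

```text
[ 0.45616508 -0.08030638  0.2017761 ] [-0.78737223  0.52140044 -1.85346315] 0.057019449024547544 33.332298569548584
w 29898 28293 circ [456.2 -80.3  60. ] zmed 236.5
ztop tool -38.05783485137904 ((3.4577996730804443, 0.13798904418945312), 59.037437438964844) 13289
0 [nan nan nan]<stdin>:9: RuntimeWarning: Mean of empty slice.
  ret = um.true_divide(
```

View pics/w3.png

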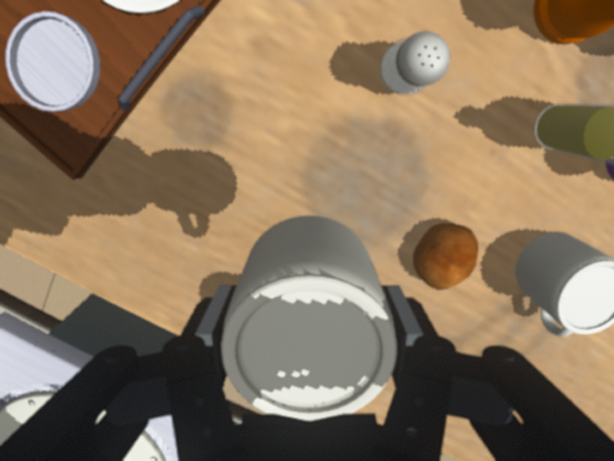

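The cup is held with its rim circle centred at (310,347) between the fingers. I'll measure the held cup's offset and the saucer in the same wrist frame.

```bash
python3 - <<'E'
from w import *
s=manip.observe();p=s["tcp_pos"];R=np.array(s["ee_rot"])
c,T=wrist();L=(cloud(c,T)-p)@R*1e3
z=L[...,2];m=(z<-33)&(z>-44)&(c["z_map"]>0);r=np.zeros_like(m);r[225:350,185:332]=1;m&=r
l=cv2.connectedComponents(m.astype(np.uint8))[1]
k=np.bincount(l[m]).argmax();q=L[l==k];print(len(q),np.median(z[l==k]))
n,_=np.histogram(z[m],bins=np.arange(-44,-32));print(n)
k=max(cv2.findContours((l==k).astype(np.uint8),0,1)[0],key=cv2.contourArea)
e=cv2.fitEllipse(k);print(e)
w=(plane(c,k.reshape(-1,2),0.2018+.0385,T)-p)@R*1e3
print(cv2.minEnclosingCircle(w[:,:2].astype(np.float32)),w.min(0),w.max(0))
E
```

```text
13926 -34.3219394142494
[   0    0    6   12   18  290 2283 1731  753 3756 5084]
((257.42236328125, 288.26849365234375), (122.87110137939453, 149.9410400390625), 90.26722717285156)
((1.4383493661880493, 0.24082383513450623), 30.846668243408203) [-24.01976596 -28.27554333 -39.55864167] [ 32.04469661  29.28494653 -39.53379177]
```

Request:
arm_command --moves '[[[31.5, -21, 0, 0, 0, 0, 50], [31.5, -21, 0, 0, 0, 0, 50], [31.5, -21, 0, 0, 0, 0, 50], [31.5, -21, 0, 0, 0, 0, 50], [31.5, -21, 0, 0, 0, 0, 50]]]'

```text
time: 4.55
tcp_pos: [0.5404, 0.0905, 0.1998]
ee_rot: [[0.868, 0.497, -0.002], [0.497, -0.868, -0.0], [-0.002, -0.001, -1.0]]
force: [0.7, 0.3, -1.8]
opening: 0.0569
finger_force: 33.3
```

Request:
arm_command --moves '[[[0, 0, 0, 0, 0, 0, 50], [0, 0, 0, 0, 0, 0, 50], [0, 0, 0, 0, 0, 0, 50]]]'

```text
time: 4.85
tcp_pos: [0.5399, 0.0886, 0.2005]
ee_rot: [[0.868, 0.496, -0.001], [0.496, -0.868, -0.0], [-0.001, -0.0, -1.0]]
force: [-0.3, -0.7, -0.9]
opening: 0.057
finger_force: 33.3
```

```bash
cat >> w.py <<'E'
def colour(c,T,lo,hi,z,x=None,y=None,r=80,amin=150):
    "world circles (mm) of colour blobs near x,y on plane z"
    m=cv2.inRange(cv2.cvtColor(c["pixels"],cv2.COLOR_RGB2HSV),np.array(lo),np.array(hi))
    P=cloud(c,T)*1e3; m[(np.hypot(P[...,0]-x,P[...,1]-y)>r)|(c["z_map"]==0)]=0
    for k in cv2.findContours(m,cv2.RETR_EXTERNAL,cv2.CHAIN_APPROX_NONE)[0]:
        if cv2.contourArea(k)<amin: continue
        w=plane(c,k.reshape(-1,2),z,T)[:,:2].astype(np.float32)*1e3
        print("blob",np.round(k.reshape(-1,2).mean(0)),k.min((0,1)),k.max((0,1)),np.round(np.r_[cv2.minEnclosingCircle(w)[0],cv2.minEnclosingCircle(w)[1]],1),"ell",np.round(np.r_[cv2.fitEllipse(w)[0],cv2.fitEllipse(w)[1]],1),"rect",cv2.minAreaRect(w))
E
python3 - <<'E'
from w import *
s=manip.observe();p=s["tcp_pos"];R=np.array(s["ee_rot"]);print(p,s["opening"])
c,T=wrist();L=(cloud(c,T)-p)@R*1e3
z=L[...,2];m=(z<-35.5)&(z>-44)&(c["z_map"]>0);r=np.zeros_like(m);r[225:350,185:332]=1;m&=r
l=cv2.connectedComponents(m.astype(np.uint8))[1];k=np.bincount(l[m]).argmax();q=L[l==k];print(len(q),cv2.minEnclosingCircle(q[:,:2].astype(np.float32)),q.min(0),q.max(0))
save(c,"w4.png",f=1.2)
print("saucer");colour(c,T,(0,0,120),(180,50,255),.020,571,133,75)
print("narrow");colour(c,T,(0,0,110),(180,60,255),.020,480,282,60)
print("wide");colour(c,T,(0,0,110),(180,60,255),.020,450,163,55)
print("dish");colour(c,T,(10,60,140),(35,255,255),.016,602,252,75)
E
```

```text
[0.53989654 0.08857004 0.20053907] 0.05701979917356677
4672 ((-0.9323452711105347, 0.17929834127426147), 30.4268798828125) [-27.14374995 -28.51261127 -41.7431104 ] [ 29.24499038  29.19841789 -35.50091243]
saucer
blob [273. 275.] [186 187] [328 347] [421.5  29.8 112.5] ell [414.5  16.1 151.4 203. ] rect ((415.6343688964844, 24.556777954101562), (173.3680419921875, 183.71673583984375), 56.38461685180664)
blob [233. 111.] [176  53] [290 170] [571.9 134.6  57.6] ell [572.1 134.3 112.9 114.2] rect ((572.45263671875, 134.0425262451172), (114.06620788574219, 113.00899505615234), 72.6733169555664)
narrow
blob [ 65. 119.] [35 88] [ 95 151] [483.1 282.3  34.3] ell [482.3 283.6  62.1  66. ] rect ((481.6833801269531, 284.1419677734375), (64.65045928955078, 62.337921142578125), 2.072557210922241)
wide
blob [157. 199.] [119 165] [193 234] [451.6 163.2  42. ] ell [450.  163.2  78.   81.5] rect ((449.5632019042969, 163.86810302734375), (79.56074523925781, 79.90652465820312), 1.7070873975753784)
dish
blob [142.  32.] [76  0] [207  92] [601.7 252.1  64.6] ell [592.2 246.2  82.1 117. ] rect ((601.8880615234375, 252.538818359375), (93.31385040283203, 92.39493560791016), 79.44603729248047)
```

View pics/w4.png

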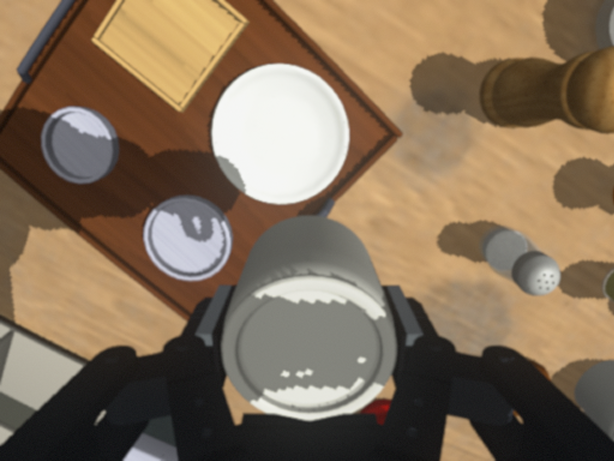

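The picture shows the cup held at (310,345), the saucer clear at (280,133) and the salt at (535,272). The tray positions agree with the top view to within about 3 mm. I'm going over the saucer and partway down.

Request:
arm_command --moves '[[[25, -12, 0, 0, 0, 0, 50], [25, -12, 0, 0, 0, 0, 50], [0, 0, 40, 0, 0, 0, 50], [0, 0, 45, 0, 0, 0, 50], [0, 0, 40, 0, 0, 0, 50]]]'

```text
time: 5.4
tcp_pos: [0.5716, 0.1338, 0.0746]
ee_rot: [[0.868, 0.496, 0.0], [0.496, -0.868, -0.0], [0.0, 0.0, -1.0]]
force: [1.3, 0.6, -1.0]
opening: 0.0571
finger_force: 33.3
```

Request:
arm_command --moves '[[[0, 0, 20, 0, 0, 0, 50], [0, 0, 10, 0, 0, 0, 50], [0, 0, 0, 0, 0, 0, 50], [0, 0, 0, 0, 0, 0, 50], [0, 0, 0, 0, 0, 0, 50]]]'

```text
time: 5.9
tcp_pos: [0.5729, 0.1348, 0.0482]
ee_rot: [[0.868, 0.496, 0.003], [0.496, -0.868, 0.001], [0.003, 0.001, -1.0]]
force: [-1.3, -0.3, -1.1]
opening: 0.0569
finger_force: 33.3
```

Request:
arm_command --moves '[[[-1, 0, 4, 0, 0, 0, 50], [0, 0, 3, 0, 0, 0, 50], [0, 0, 1, 0, 0, 0, 50], [0, 0, 1, 0, 0, 0, 50], [0, 0, 0, 0, 0, 0, 50]]]'

```text
time: 6.4
tcp_pos: [0.571, 0.1343, 0.0376]
ee_rot: [[0.868, 0.497, -0.0], [0.497, -0.868, -0.0], [-0.0, -0.0, -1.0]]
force: [-2.4, -0.3, 2.8]
opening: 0.0574
finger_force: 33.7
```

Request:
arm_command --moves '[[[0, 0, 1, 0, 0, 0, 50], [0, 0, 0, 0, 0, 0, 50], [0, 0, 0, 0, 0, 0, 50]]]'

```text
time: 6.7
tcp_pos: [0.571, 0.1343, 0.0376]
ee_rot: [[0.868, 0.497, 0.0], [0.497, -0.868, 0.0], [0.0, 0.0, -1.0]]
force: [-5.8, -1.5, 10.2]
opening: 0.0567
finger_force: 34.4
```

Request:
arm_command --moves '[[[0, 0, -1, 0, 0, 0, 58], [0, 0, 0, 0, 0, 0, 61], [0, 0, 0, 0, 0, 0, 66], [0, 0, 0, 0, 0, 0, 75], [0, 0, 0, 0, 0, 0, 85]]]'

```text
time: 7.2
tcp_pos: [0.5711, 0.1343, 0.0371]
ee_rot: [[0.868, 0.497, -0.0], [0.497, -0.868, -0.0], [-0.0, -0.0, -1.0]]
force: [0.4, -0.0, 0.5]
opening: 0.0848
finger_force: 0.0
```

Request:
arm_command --moves '[[[0, 0, 0, 0, 0, 0, 85], [0, 0, -20, 0, 0, 0, 85], [0, 0, -40, 0, 0, 0, 85], [0, 0, -50, 0, 0, 0, 85], [0, 0, -50, 0, 0, 0, 85]]]'

```text
time: 7.7
tcp_pos: [0.5706, 0.1342, 0.1988]
ee_rot: [[0.868, 0.497, -0.001], [0.497, -0.868, -0.0], [-0.001, -0.0, -1.0]]
force: [1.6, 0.8, 0.9]
opening: 0.0851
finger_force: 0.0
```

Request:
arm_command --moves '[[[-45, 0, 0, 0, 0, 0, 85], [-45, 0, 0, 0, 0, 0, 85], [0, 0, 0, 0, 0, 0, 85], [0, 0, 0, 0, 0, 0, 85]]]'

```text
time: 8.1
tcp_pos: [0.4927, 0.0893, 0.1979]
ee_rot: [[0.868, 0.496, 0.001], [0.496, -0.868, 0.0], [0.001, 0.0, -1.0]]
force: [0.1, -0.0, 0.5]
opening: 0.0851
finger_force: 0.0
```

```bash
python3 - <<'E'
from w import *
s=manip.observe();p=s["tcp_pos"];print(p)
c,T,P,m=meas(572,134,40,.070,.03,.1)
save(c,"w5.png",f=1.2)
print("saucer");colour(c,T,(0,0,120),(180,50,255),.020,572,134,70)
E
```

```text
[0.49269127 0.0893049  0.19786483]
w 4528 4239 circ [570.9 134.   29.3] zmed 72.0
saucer
blob [257.  69.] [198   7] [317 131] [571.6 134.6  57.5] ell [571.7 134.3 112.7 114.1] rect ((572.1290893554688, 134.00714111328125), (113.42721557617188, 113.03968811035156), 29.74886703491211)
```

View pics/w5.png

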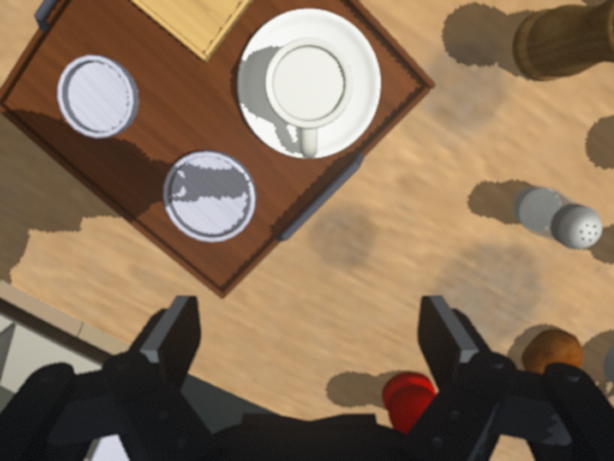

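The cup stands centred on the saucer at (310,82), within 1 mm. Next is the bun.

Request:
arm_command --moves '[[[0, 0, 0, 0, 0, 0.13, 85], [0, 0, 0, 0, 0, 0.13, 85], [0, 0, 0, 0, 0, 0.13, 85], [0, 0, 0, 0, 0, 0.13, 85], [0, 40, 0, 0, 0, 0, 85]]]'

```text
time: 8.65
tcp_pos: [0.5008, 0.0027, 0.1956]
ee_rot: [[0.998, 0.066, -0.004], [0.066, -0.997, 0.036], [-0.002, -0.036, -0.999]]
force: [1.5, -0.0, -0.3]
opening: 0.085
finger_force: 0.0
```

Request:
arm_command --moves '[[[-5, 48, 0, 0, 0, 0, 85], [-5, 48, 0, 0, 0, 0, 85], [-5, 48, 0, 0, 0, 0, 85], [-5, 48, 0, 0, 0, 0, 85], [-3, 48, 0, 0, 0, 0, 85]]]'

```text
time: 9.15
tcp_pos: [0.4932, -0.2402, 0.187]
ee_rot: [[0.998, 0.066, -0.004], [0.067, -0.997, 0.035], [-0.002, -0.035, -0.999]]
force: [0.9, -0.1, 0.8]
opening: 0.0852
finger_force: 0.0
```

Request:
arm_command --moves '[[[0, 26, 0, 0, 0, 0, 85], [0, 0, 0, 0, 0, 0, 85], [0, 0, 0, 0, 0, 0, 85]]]'

```text
time: 9.45
tcp_pos: [0.495, -0.2645, 0.1857]
ee_rot: [[0.998, 0.065, -0.005], [0.065, -0.997, 0.036], [-0.003, -0.036, -0.999]]
force: [0.6, -0.2, -0.3]
opening: 0.0849
finger_force: 0.0
```

```bash
python3 - <<'E'
from w import *
s=manip.observe();p=s["tcp_pos"];print(p,np.round(s["ee_rot"],3).tolist())
c,T,P,m=meas(470,-217,45,.01,.008,.06)
q=P[m];print("z",np.percentile(q[:,2],[5,50,99]))
for z in (8,15,20,28):
  t=q[q[:,2]>z];print(z,cv2.minAreaRect(t[:,:2].astype(np.float32)),np.round([t.min(0),t.max(0)],1).tolist())
k=(m*255).astype(np.uint8);k=max(cv2.findContours(k,0,1)[0],key=cv2.contourArea)
e=cv2.fitEllipse(plane(c,k.reshape(-1,2),.015,T)[:,:2].astype(np.float32)*1e3);print(e)
meas(585,-92,30,.07,.05,.12,"salt")
E
```

```text
[ 0.49495767 -0.26445161  0.18567284] [[0.998, 0.065, -0.005], [0.065, -0.997, 0.036], [-0.003, -0.036, -0.999]]
w 2674 2674 circ [ 470.5 -222.2   32.1] zmed 34.8
z [18.77712642 34.7729306  40.93802157]
8 ((470.2320556640625, -220.1555938720703), (62.01805114746094, 55.326663970947266), 19.6315975189209) [[438.5, -248.5, 12.6], [502.4, -193.9, 41.6]]
15 ((470.35443115234375, -221.13829040527344), (63.81747817993164, 53.320640563964844), 2.3533380031585693) [[438.5, -247.9, 15.0], [502.4, -193.9, 41.6]]
20 ((469.98260498046875, -220.99656677246094), (63.07085037231445, 52.25182342529297), 0.34649598598480225) [[438.5, -247.1, 20.0], [501.5, -194.8, 41.6]]
28 ((469.8184509277344, -219.91636657714844), (47.58983612060547, 56.71183776855469), 84.52024841308594) [[441.3, -244.3, 28.0], [498.1, -196.7, 41.6]]
((468.7586364746094, -219.23089599609375), (55.56820297241211, 67.21605682373047), 85.35089874267578)
salt 2255 1594 circ [586.6 -94.2  17.2] zmed 83.9
```

Request:
arm_command --moves '[[[0, 0, 0, -0.036, 0.004, 0, 85], [-11, -22, 0, 0, 0, 0, 85], [-11, -22, 0, 0, 0, 0, 85], [0, 0, 0, 0, 0, 0, 85], [0, 0, 0, 0, 0, 0, 85]]]'

```text
time: 10.05
tcp_pos: [0.4699, -0.2208, 0.1871]
ee_rot: [[0.998, 0.068, 0.004], [0.068, -0.998, -0.002], [0.004, 0.002, -1.0]]
force: [-0.6, -1.0, 0.4]
opening: 0.0852
finger_force: 0.0
```

Request:
arm_command --moves '[[[0, 0, 45, 0, 0, 0, 85], [0, 0, 45, 0, 0, 0, 85], [0, 0, 45, 0, 0, 0, 85], [0, 0, 30, 0, 0, 0, 85], [0, 0, 10, 0, 0, 0, 85]]]'

```text
time: 10.55
tcp_pos: [0.4684, -0.2211, 0.0079]
ee_rot: [[0.998, 0.066, -0.002], [0.066, -0.998, 0.001], [-0.002, -0.001, -1.0]]
force: [0.3, 0.6, -0.6]
opening: 0.085
finger_force: 0.0
```

Request:
arm_command --moves '[[[0, 0, 6, 0, 0, 0, 85], [0, 0, 0, 0, 0, 0, 75], [0, 0, 0, 0, 0, 0, 65], [0, 0, 0, 0, 0, 0, 58], [0, 0, 0, 0, 0, 0, 50]]]' --squeeze 25

```text
time: 11.05
tcp_pos: [0.4708, -0.2219, 0.0074]
ee_rot: [[0.998, 0.066, 0.004], [0.066, -0.998, -0.001], [0.004, 0.001, -1.0]]
force: [-1.6, 2.5, 7.0]
opening: 0.0534
finger_force: 24.9
```

Request:
arm_command --moves '[[[0, 0, 0, 0, 0, 0, 40], [0, 0, 0, 0, 0, 0, 40], [0, 0, 0, 0, 0, 0, 40]]]'

```text
time: 11.35
tcp_pos: [0.4708, -0.2219, 0.0074]
ee_rot: [[0.998, 0.066, 0.005], [0.066, -0.998, -0.001], [0.004, 0.001, -1.0]]
force: [-0.8, 2.1, 7.9]
opening: 0.0534
finger_force: 25.0
```

Request:
arm_command --moves '[[[0, 0, -20, 0, 0, 0, 40], [0, 0, -45, 0, 0, 0, 40], [0, 0, -50, 0, 0, 0, 40], [0, 0, -50, 0, 0, 0, 40], [0, 0, -25, 0, 0, 0, 40]]]'

```text
time: 11.85
tcp_pos: [0.4704, -0.2221, 0.201]
ee_rot: [[0.998, 0.066, 0.008], [0.066, -0.998, -0.003], [0.008, 0.004, -1.0]]
force: [0.5, 0.2, -1.1]
opening: 0.0533
finger_force: 26.8
```

Request:
arm_command --moves '[[[0, 0, 0, 0, 0, -0.116, 40], [0, 0, 0, 0, 0, -0.116, 40], [0, 0, 0, 0, 0, -0.116, 40], [0, 0, 0, 0, 0, -0.116, 40], [0, 0, 0, 0, 0, 0, 40]]]'

```text
time: 12.35
tcp_pos: [0.4696, -0.2217, 0.1961]
ee_rot: [[0.862, 0.507, 0.003], [0.507, -0.862, -0.001], [0.002, 0.002, -1.0]]
force: [0.6, 0.4, -1.1]
opening: 0.0535
finger_force: 26.8
```

Request:
arm_command --moves '[[[29, -30, 0, 0, 0, 0, 40], [29, -30, 0, 0, 0, 0, 40], [29, -30, 0, 0, 0, 0, 40], [29, -30, 0, 0, 0, 0, 40], [29, -30, 0, 0, 0, 0, 40]]]'

```text
time: 12.85
tcp_pos: [0.5189, -0.0173, 0.196]
ee_rot: [[0.865, 0.502, 0.003], [0.502, -0.865, -0.001], [0.002, 0.002, -1.0]]
force: [1.6, -0.1, -0.7]
opening: 0.0536
finger_force: 26.8
```

Request:
arm_command --moves '[[[29, -30, 0, 0, 0, 0, 40], [29, -30, 0, 0, 0, 0, 40], [29, -30, 0, 0, 0, 0, 40], [29, -30, 0, 0, 0, 0, 40], [29, -30, 0, 0, 0, 0, 40]]]'

```text
time: 13.35
tcp_pos: [0.5682, 0.1857, 0.196]
ee_rot: [[0.865, 0.502, 0.003], [0.502, -0.865, -0.0], [0.002, 0.002, -1.0]]
force: [0.9, -0.9, -0.5]
opening: 0.0535
finger_force: 26.8
```

Request:
arm_command --moves '[[[0, 0, 0, 0, 0, 0, 40], [0, 0, 0, 0, 0, 0, 40], [0, 0, 0, 0, 0, 0, 40]]]'

```text
time: 13.65
tcp_pos: [0.5679, 0.1832, 0.1957]
ee_rot: [[0.864, 0.504, 0.002], [0.504, -0.864, -0.001], [0.002, 0.002, -1.0]]
force: [-0.1, 0.5, -0.5]
opening: 0.0531
finger_force: 26.9
```

```bash
python3 - <<'E'
from w import *
s=manip.observe();p=s["tcp_pos"];print(p,np.round(s["ee_rot"],3).tolist(),np.round(s["q"],2),s["opening"])
R=np.array(s["ee_rot"]);c,T=wrist();P=cloud(c,T)
save(c,"w6.png",f=1.2)
print("dish");colour(c,T,(10,60,120),(35,255,255),.016,603,253,75,800)
hsv=cv2.cvtColor(c["pixels"],cv2.COLOR_RGB2HSV)
L=(P-p)@R*1e3
m=(np.hypot(L[...,0],L[...,1])<45)&(L[...,2]>-45)&(L[...,2]<20)&(c["z_map"]>0)&(hsv[...,1]>120)
q=L[m];print(len(q),q.min(0),q.max(0),cv2.minAreaRect(q[:,:2].astype(np.float32)))
colour(c,T,(0,0,110),(180,60,255),.020,482,283,60)
E
```

```text
[0.56790792 0.18317787 0.19570436] [[0.864, 0.504, 0.002], [0.504, -0.864, -0.001], [0.002, 0.002, -1.0]] [ 0.31  0.19  0.22  1.6  -0.    2.93] 0.05311285860998529
dish
blob [263. 229.] [222 204] [298 250] [508.5 143.7  43.6] ell [511.4 138.4  50.1  86. ] rect ((511.2428283691406, 145.18739318847656), (52.56640625, 82.5958023071289), 22.389434814453125)
blob [214.  97.] [141  19] [289 170] [604.  252.1  72.7] ell [605.3 252.6 131.8 141.4] rect ((601.912109375, 252.31272888183594), (133.671142578125, 128.7049102783203), 74.87383270263672)
12294 [-24.52970222 -40.43869912 -34.4361886 ] [32.19339741 27.17043439  4.19130915] ((1.476400375366211, -1.7086677551269531), (57.790340423583984, 56.615966796875), 54.673553466796875)
blob [133. 187.] [102 157] [165 217] [480.7 283.   34.4] ell [480.6 283.7  65.7  66.4] rect ((480.2907409667969, 284.0319519042969), (65.78358459472656, 66.03152465820312), 71.86917877197266)
```

View pics/w6.png

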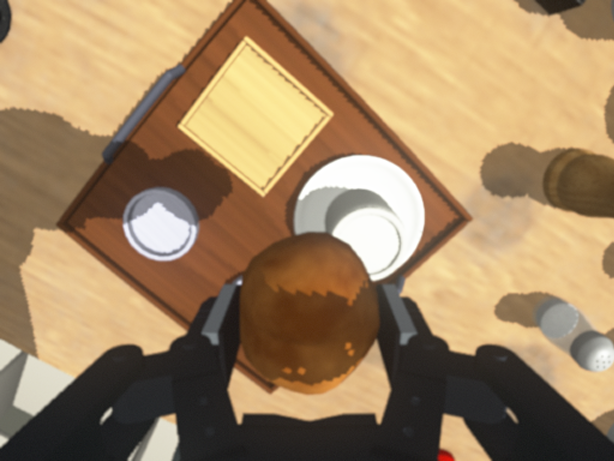

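The bun is held at (310,312). The dish is clear at (255,118), with corners (247,38), (333,115), (263,195) and (178,126).

```bash
python3 - <<'E'
from w import *
s=manip.observe();p=s["tcp_pos"]*1e3;R=np.array(s["ee_rot"]);c,T=wrist()
print("dish");colour(c,T,(10,60,180),(35,190,255),.016,603,253,62,800)
k=np.array([[247,38],[333,115],[263,195],[178,126]])/1.2
w=plane(c,k,.016,T)[:,:2]*1e3;print(w.round(1).tolist(),w.mean(0))
t=w.mean(0);print(R.T@np.r_[t-p[:2],0])
E
```

```text
dish
blob [212.  97.] [151  32] [276 160] [603.2 253.   61.7] ell [602.5 253.2 107.3 107.5] rect ((602.1694946289062, 253.21763610839844), (92.42791748046875, 92.6073989868164), 79.39855194091797)
[[654.0, 287.8], [637.2, 199.9], [550.2, 217.2], [566.3, 305.8]] [601.91362721 252.69997097]
[ 6.45138693e+01 -4.31986842e+01  4.19276051e-02]
```

Request:
arm_command --moves '[[[32.5, -21.5, 0, 0, 0, 0, 40], [32.5, -21.5, 0, 0, 0, 0, 40], [0, 0, 45, 0, 0, 0, 40], [0, 0, 45, 0, 0, 0, 40], [0, 0, 40, 0, 0, 0, 40]]]'

```text
time: 14.25
tcp_pos: [0.6026, 0.2528, 0.0637]
ee_rot: [[0.864, 0.504, 0.002], [0.504, -0.864, -0.001], [0.002, 0.002, -1.0]]
force: [-0.1, 0.1, -0.4]
opening: 0.0535
finger_force: 26.9
```

Request:
arm_command --moves '[[[0, 0, 25, 0, 0, 0, 40], [0, 0, 10, 0, 0, 0, 40], [0, 0, 0, 0, 0, 0, 40], [0, 0, 0, 0, 0, 0, 40], [0, 0, 0, 0, 0, 0, 40]]]'

```text
time: 14.75
tcp_pos: [0.6038, 0.254, 0.0328]
ee_rot: [[0.863, 0.505, 0.005], [0.505, -0.863, 0.001], [0.005, 0.002, -1.0]]
force: [-0.3, 0.3, 0.0]
opening: 0.0534
finger_force: 26.9
```

Request:
arm_command --moves '[[[-1.5, 0, 6, 0, 0, 0, 40], [0, 0, 4, 0, 0, 0, 40], [0, 0, 2, 0, 0, 0, 40], [0, 0, 1, 0, 0, 0, 40], [0, 0, 0, 0, 0, 0, 40]]]'

```text
time: 15.25
tcp_pos: [0.6014, 0.253, 0.0176]
ee_rot: [[0.863, 0.506, 0.002], [0.506, -0.863, -0.0], [0.002, 0.001, -1.0]]
force: [-0.7, -0.3, -0.2]
opening: 0.0538
finger_force: 26.9
```

Request:
arm_command --moves '[[[0, 0, 1, 0, 0, 0, 40], [0, 0, 0, 0, 0, 0, 40], [0, 0, 0, 0, 0, 0, 40]]]'

```text
time: 15.55
tcp_pos: [0.6014, 0.2531, 0.0175]
ee_rot: [[0.863, 0.506, 0.003], [0.506, -0.863, -0.0], [0.002, 0.001, -1.0]]
force: [-4.3, -1.3, 7.4]
opening: 0.0534
finger_force: 27.4
```

Request:
arm_command --moves '[[[0, 0, -1, 0, 0, 0, 55], [0, 0, 0, 0, 0, 0, 58], [0, 0, 0, 0, 0, 0, 62], [0, 0, 0, 0, 0, 0, 68], [0, 0, 0, 0, 0, 0, 68]]]'

```text
time: 16.05
tcp_pos: [0.6014, 0.253, 0.0174]
ee_rot: [[0.863, 0.506, 0.002], [0.506, -0.863, -0.001], [0.001, 0.001, -1.0]]
force: [0.1, 0.4, -0.1]
opening: 0.0681
finger_force: 0.0
```

Request:
arm_command --moves '[[[0, 0, -5, 0, 0, 0, 70], [0, 0, -20, 0, 0, 0, 80], [0, 0, -45, 0, 0, 0, 85], [0, 0, -50, 0, 0, 0, 85], [0, 0, -50, 0, 0, 0, 85]]]'

```text
time: 16.55
tcp_pos: [0.6006, 0.2529, 0.1896]
ee_rot: [[0.863, 0.506, 0.002], [0.506, -0.863, -0.001], [0.001, 0.001, -1.0]]
force: [0.6, 0.1, -0.2]
opening: 0.085
finger_force: 0.0
```

Request:
arm_command --moves '[[[-45, 0, 0, 0, 0, 0, 85], [-45, 0, 0, 0, 0, 0, 85], [0, 0, 0, 0, 0, 0, 85], [0, 0, 0, 0, 0, 0, 85]]]'

```text
time: 16.95
tcp_pos: [0.523, 0.2073, 0.1883]
ee_rot: [[0.863, 0.505, 0.003], [0.505, -0.863, 0.0], [0.003, 0.002, -1.0]]
force: [0.4, -0.3, 0.7]
opening: 0.085
finger_force: 0.0
```

```bash
python3 - <<'E'
from w import *
s=manip.observe();p=s["tcp_pos"];print(p)
c,T,P,m=meas(602,253,45,.03,.018,.1)
q=P[m];print(np.percentile(q[:,2],99),cv2.minAreaRect(q[:,:2].astype(np.float32)),q.min(0),q.max(0))
save(c,"w7.png",f=1.2)
print("dish");colour(c,T,(10,60,170),(35,190,255),.016,602,253,64,800)
print("narrow");colour(c,T,(0,0,110),(180,60,255),.020,481,283,60)
print("wide");colour(c,T,(0,0,110),(180,60,255),.020,450,163,55)
E
```

```text
[0.52298005 0.20726601 0.18825284]
w 3593 3461 circ [601.7 250.9  31.7] zmed 45.3
50.83832042794351 ((600.3388061523438, 252.21206665039062), (64.77491760253906, 54.408050537109375), 29.126262664794922) [569.78753399 224.24444732  22.88718065] [632.28942366 282.53662008  52.12834645]
dish
blob [256.  69.] [190   0] [325 138] [601.7 252.9  63.4] ell [601.8 253.5 107.2 108.1] rect ((601.8794555664062, 253.2895050048828), (92.26025390625, 91.9625473022461), 79.43126678466797)
narrow
blob [170. 164.] [137 132] [202 196] [481.5 284.1  34.4] ell [480.7 284.1  64.4  67. ] rect ((480.1357421875, 284.6806945800781), (66.32745361328125, 65.16700744628906), 49.221458435058594)
wide
blob [257. 241.] [220 207] [294 275] [451.4 165.3  42. ] ell [451.  164.6  79.6  82. ] rect ((450.8856506347656, 164.9404296875), (81.66584777832031, 80.17337799072266), 32.57276153564453)
```

View pics/w7.png

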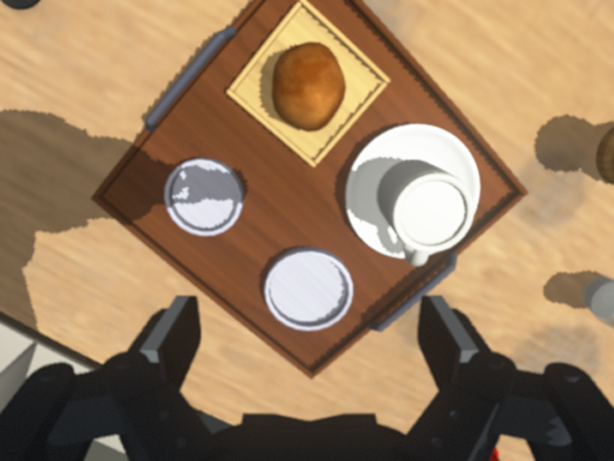

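The bun sits in the middle of the dish at (308,85), within about 1.5 mm. Both holders are clear, with the narrow one at (204,197) and the wide one at (308,288). Salt is next.

Request:
arm_command --moves '[[[0, 0, 0, 0, 0, -0.13, 85], [0, 0, 0, 0, 0, -0.13, 85], [0, 0, 0, 0, 0, -0.13, 85], [0, 0, 0, 0, 0, -0.13, 85], [0, 0, 0, 0, 0, 0, 85]]]'

```text
time: 17.5
tcp_pos: [0.5243, 0.2081, 0.1873]
ee_rot: [[0.496, 0.869, 0.002], [0.869, -0.496, -0.0], [0.001, 0.002, -1.0]]
force: [-0.5, -0.5, 0.3]
opening: 0.085
finger_force: 0.0
```

Request:
arm_command --moves '[[[-36, 26, 0, 0, 0, 0, 85], [-36, 26, 0, 0, 0, 0, 85], [-36, 26, 0, 0, 0, 0, 85], [-36, 26, 0, 0, 0, 0, 85], [-36, 26, 0, 0, 0, 0, 85]]]'

```text
time: 18.0
tcp_pos: [0.5473, -0.0149, 0.1876]
ee_rot: [[0.501, 0.865, 0.003], [0.865, -0.501, -0.0], [0.001, 0.002, -1.0]]
force: [0.8, 0.0, 0.1]
opening: 0.085
finger_force: 0.0
```

Request:
arm_command --moves '[[[-36, 26, 0, 0, 0, 0, 85], [-36, 26, 0, 0, 0, 0, 85], [-36, 26, 0, 0, 0, 0, 85], [0, 0, 0, 0, 0, 0, 85], [0, 0, 0, 0, 0, 0, 85]]]'

```text
time: 18.5
tcp_pos: [0.561, -0.1467, 0.1872]
ee_rot: [[0.502, 0.865, 0.002], [0.865, -0.502, -0.0], [0.001, 0.001, -1.0]]
force: [-0.2, 0.0, -0.2]
opening: 0.085
finger_force: 0.0
```

```bash
python3 - <<'E'
from w import *
s=manip.observe();p=s["tcp_pos"];print(p,np.round(s["ee_rot"],3).tolist())
c,T,P,m=meas(586,-93,32,.071,.01,.12,"salt")
q=P[m];b=q[q[:,2]<65];print(len(b),b.min(0),b.max(0),cv2.minEnclosingCircle(b[:,:2].astype(np.float32)))
meas(704,-20,40,.143,.02,.17,"pepper knob");meas(704,-20,40,.11,.02,.17,"pepper head")
E
```

```text
[ 0.56101824 -0.14669367  0.18720556] [[0.502, 0.865, 0.002], [0.865, -0.502, -0.0], [0.001, 0.001, -1.0]]
salt 1819 1569 circ [587.2 -92.9  17.3] zmed 85.0
250 [ 572.22110828 -115.73344347   26.88758231] [608.4019714  -73.56039094  54.53702259] ((587.2412719726562, -94.39680480957031), 21.53287696838379)
pepper knob 0 0 circ None zmed nan
pepper head 0 0 circ None zmed nan
  return _methods._mean(a, axis=axis, dtype=dtype,
  ret = ret.dtype.type(ret / rcount)
```

Request:
arm_command --moves '[[[29.5, -2, 0, 0, 0, 0, 85], [29.5, -2, 0, 0, 0, 0, 85], [0, 0, 40, 0, 0, 0, 85], [0, 0, 40, 0, 0, 0, 85], [0, 0, 40, 0, 0, 0, 85]]]'

```text
time: 19.15
tcp_pos: [0.587, -0.0908, 0.0667]
ee_rot: [[0.496, 0.868, 0.003], [0.868, -0.496, -0.001], [0.001, 0.003, -1.0]]
force: [-0.1, -0.1, 0.5]
opening: 0.0852
finger_force: 0.0
```

Request:
arm_command --moves '[[[0, 0, 25, 0, 0, 0, 85], [0, 0, 13, 0, 0, 0, 85], [0, 0, 0, 0, 0, 0, 75], [0, 0, 0, 0, 0, 0, 62], [0, 0, 0, 0, 0, 0, 52]]]'

```text
time: 19.65
tcp_pos: [0.5879, -0.0926, 0.0317]
ee_rot: [[0.497, 0.868, 0.005], [0.868, -0.497, -0.001], [0.002, 0.005, -1.0]]
force: [0.1, -0.6, -0.5]
opening: 0.0521
finger_force: 0.0
```

Request:
arm_command --moves '[[[0, 0, 0, 0, 0, 0, 45], [0, 0, 0, 0, 0, 0, 40], [0, 0, 0, 0, 0, 0, 35], [0, 0, 0, 0, 0, 0, 35], [0, 0, 0, 0, 0, 0, 35]]]' --squeeze 30

```text
time: 20.15
tcp_pos: [0.5878, -0.0928, 0.0314]
ee_rot: [[0.498, 0.867, 0.005], [0.867, -0.498, -0.001], [0.002, 0.005, -1.0]]
force: [-0.9, 0.2, 6.2]
opening: 0.0392
finger_force: 29.6
```

Request:
arm_command --moves '[[[0, 0, -20, 0, 0, 0, 35], [0, 0, -45, 0, 0, 0, 35], [0, 0, -50, 0, 0, 0, 35], [0, 0, -45, 0, 0, 0, 35], [0, 0, 0, 0, 0, 0, 35]]]'

```text
time: 20.65
tcp_pos: [0.5886, -0.093, 0.1972]
ee_rot: [[0.498, 0.867, 0.012], [0.867, -0.498, -0.002], [0.004, 0.012, -1.0]]
force: [0.3, -0.7, -0.3]
opening: 0.039
finger_force: 30.3
```

Request:
arm_command --moves '[[[30, -31, 0, 0, 0, 0, 35], [30, -31, 0, 0, 0, 0, 35], [30, -31, 0, 0, 0, 0, 35], [30, -31, 0, 0, 0, 0, 35], [30, -31, 0, 0, 0, 0, 35]]]'

```text
time: 21.15
tcp_pos: [0.5257, 0.116, 0.189]
ee_rot: [[0.498, 0.867, 0.002], [0.867, -0.498, -0.0], [0.0, 0.002, -1.0]]
force: [1.0, 1.0, -1.1]
opening: 0.0392
finger_force: 30.4
```

Request:
arm_command --moves '[[[20, -31, 0, 0, 0, 0, 35], [20, -31, 0, 0, 0, 0, 35], [15, -31, 0, 0, 0, 0, 35], [0, 0, 0, 0, 0, 0, 35], [0, 0, 0, 0, 0, 0, 35]]]'

```text
time: 21.65
tcp_pos: [0.4729, 0.209, 0.189]
ee_rot: [[0.496, 0.868, 0.002], [0.868, -0.496, -0.001], [0.0, 0.002, -1.0]]
force: [0.3, -0.1, -1.6]
opening: 0.0392
finger_force: 30.4
```

```bash
python3 - <<'E'
from w import *
s=manip.observe();p=s["tcp_pos"]*1e3;R=np.array(s["ee_rot"]);print(p,R.round(3).tolist(),s["opening"],s["q"][5])
c,T=wrist();save(c,"w8.png",f=1.2)
print("narrow");colour(c,T,(0,0,110),(180,60,255),.020,481,284,50)
L=(cloud(c,T)*1e3-p)@R
m=(np.hypot(L[...,0],L[...,1])<22)&(L[...,2]<-41)&(L[...,2]>-65)&(c["z_map"]>0)
q=L[m];print("cap",len(q),q.min(0),q.max(0))
print(R.T@(np.r_[480.8,284,p[2]]-p))
E
```

```text
[472.93459834 209.02485167 188.95906015] [[0.496, 0.868, 0.002], [0.868, -0.496, -0.001], [0.0, 0.002, -1.0]] 0.03918296376053451 2.5067005605230808
narrow
blob [224.  94.] [190  58] [258 130] [480.5 284.6  33.3] ell [480.6 284.4  64.4  65.6] rect ((480.4507141113281, 284.6182861328125), (65.90733337402344, 64.24710845947266), 60.32532501220703)
cap 6235 [ -9.4898073  -21.09148976 -57.57183448] [ 17.29354868  21.6694318  -41.00115635]
[ 6.90054979e+01 -3.03541964e+01 -3.79242729e-02]
```

View pics/w8.png

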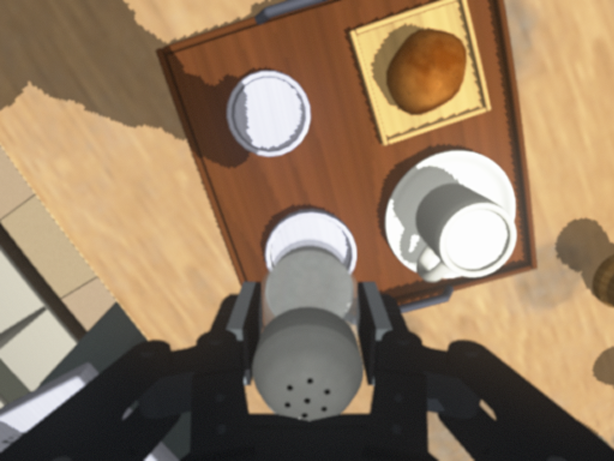

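The salt hangs upright at (308,362) and the narrow holder is clear at (268,113). I'm setting it down.

Request:
arm_command --moves '[[[35, -15.5, 0, 0, 0, 0, 35], [34.5, -15, 0, 0, 0, 0, 35], [0, 0, 40, 0, 0, 0, 35], [0, 0, 45, 0, 0, 0, 35], [0, 0, 30, 0, 0, 0, 35]]]'

```text
time: 22.2
tcp_pos: [0.4814, 0.2826, 0.0708]
ee_rot: [[0.499, 0.867, -0.0], [0.867, -0.499, -0.002], [-0.002, 0.001, -1.0]]
force: [-0.8, 0.1, -1.5]
opening: 0.0391
finger_force: 30.4
```

Request:
arm_command --moves '[[[0, 0, 15, 0, 0, 0, 35], [0, 0, 5, 0, 0, 0, 35], [0, 0, 0, 0, 0, 0, 35], [0, 0, 0, 0, 0, 0, 35], [0, 0, 0, 0, 0, 0, 35]]]'

```text
time: 22.7
tcp_pos: [0.4826, 0.2844, 0.056]
ee_rot: [[0.498, 0.867, 0.004], [0.867, -0.498, 0.001], [0.003, 0.003, -1.0]]
force: [0.7, -0.0, -0.4]
opening: 0.0391
finger_force: 30.4
```

Request:
arm_command --moves '[[[-0.5, -1, 6, 0, 0, 0, 35], [0, 0, 4, 0, 0, 0, 35], [0, 0, 2, 0, 0, 0, 35], [0, 0, 1, 0, 0, 0, 35], [0, 0, 0, 0, 0, 0, 35]]]'

```text
time: 23.2
tcp_pos: [0.4804, 0.2842, 0.0415]
ee_rot: [[0.497, 0.868, 0.002], [0.868, -0.497, -0.0], [0.001, 0.002, -1.0]]
force: [-2.3, 0.6, 1.7]
opening: 0.039
finger_force: 31.0
```

Request:
arm_command --moves '[[[0, 0, 1, 0, 0, 0, 35], [0, 0, 0, 0, 0, 0, 35], [0, 0, 0, 0, 0, 0, 35]]]'

```text
time: 23.5
tcp_pos: [0.4806, 0.2843, 0.0414]
ee_rot: [[0.497, 0.868, 0.003], [0.868, -0.497, 0.0], [0.002, 0.002, -1.0]]
force: [-5.3, -1.3, 9.8]
opening: 0.0393
finger_force: 32.1
```

Request:
arm_command --moves '[[[0, 0, -1, 0, 0, 0, 41], [0, 0, 0, 0, 0, 0, 45], [0, 0, 0, 0, 0, 0, 52], [0, 0, 0, 0, 0, 0, 65], [0, 0, 0, 0, 0, 0, 75]]]'

```text
time: 24.0
tcp_pos: [0.4806, 0.2841, 0.0411]
ee_rot: [[0.497, 0.867, 0.002], [0.867, -0.497, -0.001], [0.001, 0.002, -1.0]]
force: [-0.7, -0.7, 0.4]
opening: 0.0749
finger_force: 0.0
```

Request:
arm_command --moves '[[[0, 0, -15, 0, 0, 0, 80], [0, 0, -40, 0, 0, 0, 85], [0, 0, -50, 0, 0, 0, 85], [0, 0, -50, 0, 0, 0, 85], [0, 0, -45, 0, 0, 0, 85]]]'

```text
time: 24.5
tcp_pos: [0.4799, 0.284, 0.2451]
ee_rot: [[0.497, 0.867, 0.004], [0.868, -0.497, 0.001], [0.003, 0.003, -1.0]]
force: [1.4, 1.2, -0.5]
opening: 0.0852
finger_force: 0.0
```

Request:
arm_command --moves '[[[-27, 38, 0, 0, 0, 0, 85], [-27, 38, 0, 0, 0, 0, 85], [0, 0, 0, 0, 0, 0, 85], [0, 0, 0, 0, 0, 0, 85]]]'

```text
time: 24.9
tcp_pos: [0.5196, 0.1986, 0.2423]
ee_rot: [[0.499, 0.866, 0.003], [0.866, -0.499, -0.0], [0.001, 0.002, -1.0]]
force: [-0.4, 0.4, -0.0]
opening: 0.0849
finger_force: 0.0
```

```bash
python3 - <<'E'
from w import *
c,T,P,m=meas(481,284,30,.081,.03,.13,"salt")
t=P[m];t=t[t[:,2]>92];print(t.mean(0),t[:,2].max())
colour(c,T,(0,0,110),(180,60,255),.020,481,284,50); colour(c,T,(0,0,110),(180,60,255),.020,451,164,55);save(c,"w9.png",f=1.2)
E
```

```text
salt 1698 1105 circ [479.6 284.1  17.2] zmed 94.8
[480.49584874 283.87796883  95.83869257] 99.68537971295139
blob [183. 104.] [155  77] [218 137] [477.5 284.4  36.6] ell [479.6 282.9  61.   70.5] rect ((480.30242919921875, 283.3764953613281), (65.36204528808594, 65.21478271484375), 38.60250473022461)
blob [222. 206.] [188 175] [254 237] [450.7 164.7  41.2] ell [450.3 164.6  79.9  80.9] rect ((449.8997802734375, 164.98561096191406), (80.96650695800781, 80.54515075683594), 59.995052337646484)
```

Request:
arm_command --moves '[[[-27, 38, 0, 0, 0, 0, 85], [-27, 38, 0, 0, 0, 0, 85], [-27, 38, 0, 0, 0, 0, 85], [-27, 38, 0, 0, 0, 0, 85], [-27, 38, 0, 0, 0, 0, 85]]]'

```text
time: 25.45
tcp_pos: [0.6173, -0.0123, 0.2422]
ee_rot: [[0.496, 0.868, 0.003], [0.868, -0.496, -0.0], [0.001, 0.002, -1.0]]
force: [0.4, 0.3, 0.2]
opening: 0.0852
finger_force: 0.0
```

Request:
arm_command --moves '[[[-27, 38, 0, 0, 0, 0, 85], [-27, 38, 0, 0, 0, 0, 85], [0, 0, 0, 0, 0, 0, 85], [0, 0, 0, 0, 0, 0, 85]]]'

```text
time: 25.85
tcp_pos: [0.6562, -0.0965, 0.2412]
ee_rot: [[0.498, 0.867, 0.001], [0.867, -0.498, 0.0], [0.001, 0.001, -1.0]]
force: [0.8, 0.7, -0.2]
opening: 0.0852
finger_force: 0.0
```

```bash
python3 - <<'E'
from w import *
s=manip.observe();print(s["tcp_pos"],np.round(s["ee_rot"],3).tolist())
c,T,P,m=meas(704,-20,35,.146,.02,.17,"knob");meas(704,-20,35,.11,.1,.14,"head")
save(c,"w10.png",f=1.2)
E
```

```text
[ 0.65620893 -0.09646792  0.24116938] [[0.498, 0.867, 0.001], [0.867, -0.498, 0.0], [0.001, 0.001, -1.0]]
knob 3359 202 circ [706.5 -21.2   5.8] zmed 148.0
head 3107 3107 circ [705.5 -21.1  25.3] zmed 133.0
```

View pics/w10.png

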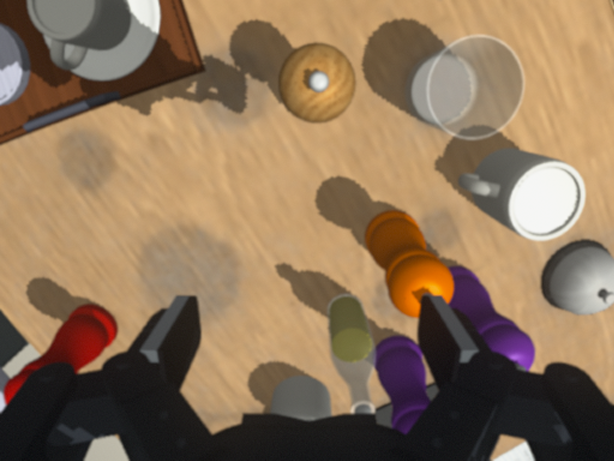

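The salt stands in its holder (cap at 480,284 mm, top at 100 mm). This picture shows the pepper mill at (317,82) with a glass beside it at (455,90), right on the finger line. I'll turn the gripper about 0.9 rad so that both fingers go down in free space.

Request:
arm_command --moves '[[[0, 0, 0, 0, 0, 0.13, 85], [0, 0, 0, 0, 0, 0.13, 85], [0, 0, 0, 0, 0, 0.13, 85], [0, 0, 0, 0, 0, 0.13, 85], [0, 0, 0, 0, 0, 0.13, 85]]]'

```text
time: 26.45
tcp_pos: [0.6557, -0.0946, 0.2427]
ee_rot: [[0.922, 0.387, 0.003], [0.387, -0.922, -0.0], [0.003, 0.002, -1.0]]
force: [0.3, -0.3, 0.3]
opening: 0.0849
finger_force: 0.0
```

Request:
arm_command --moves '[[[0, 0, 0, 0, 0, 0.13, 85], [0, 0, 0, 0, 0, 0.13, 85], [30, -34, 0, 0, 0, 0, 85], [30, -34, 0, 0, 0, 0, 85], [0, 0, 0, 0, 0, 0, 85]]]'

```text
time: 26.95
tcp_pos: [0.7072, -0.0146, 0.2406]
ee_rot: [[0.989, 0.146, 0.001], [0.146, -0.989, 0.001], [0.001, -0.001, -1.0]]
force: [0.7, -0.3, -0.4]
opening: 0.0849
finger_force: 0.0
```

Request:
arm_command --moves '[[[0, 0, 0, 0, 0, 0, 85], [0, 0, 0, 0, 0, 0, 85]]]'

```text
time: 27.15
tcp_pos: [0.7054, -0.0203, 0.2426]
ee_rot: [[0.99, 0.141, 0.003], [0.141, -0.99, -0.001], [0.003, 0.001, -1.0]]
force: [0.6, 1.4, 0.1]
opening: 0.0852
finger_force: 0.0
```

```bash
python3 - <<'E'
from w import *
s=manip.observe();p=s["tcp_pos"]*1e3;R=np.array(s["ee_rot"]);print(p,R.round(3).tolist(),s["q"].round(2))
c,T,P,m=meas(705,-21,35,.146,.02,.17,"knob");meas(705,-21,35,.11,.1,.14,"head")
print(R.T@(np.r_[706,-21.3,105]-p))
save(c,"w11.png",f=1.2)
E
```

```text
[705.37240951 -20.31447766 242.63166065] [[0.99, 0.141, 0.003], [0.141, -0.99, -0.001], [0.003, 0.001, -1.0]] [-0.03  0.51  0.72  1.78 -0.    2.97]
knob 3327 147 circ [706.6 -21.5   5.6] zmed 148.2
head 2520 2423 circ [705.9 -21.   25.1] zmed 132.8
[1.31146354e-01 9.23136508e-01 1.37633462e+02]
```

View pics/w11.png

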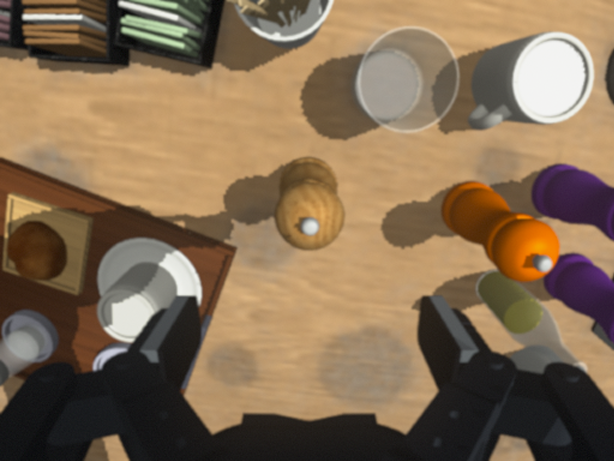

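The finger lines on both sides of the mill at (310,215) are clear, and the glass lies ahead at (408,80). Going down.

Request:
arm_command --moves '[[[0, 1, 40, 0, 0, 0, 85], [0, 0, 45, 0, 0, 0, 85], [0, 0, 35, 0, 0, 0, 85], [0, 0, 17, 0, 0, 0, 85], [0, 0, 0, 0, 0, 0, 85]]]'

```text
time: 27.75
tcp_pos: [0.7044, -0.0229, 0.1021]
ee_rot: [[0.99, 0.139, -0.002], [0.139, -0.99, -0.0], [-0.002, 0.0, -1.0]]
force: [-0.4, 0.8, 1.0]
opening: 0.085
finger_force: 0.0
```

Request:
arm_command --moves '[[[0, 0, 0, 0, 0, 0, 75], [0, 0, 0, 0, 0, 0, 66], [0, 0, 0, 0, 0, 0, 58], [0, 0, 0, 0, 0, 0, 52], [0, 0, 0, 0, 0, 0, 46]]]' --squeeze 40

```text
time: 28.25
tcp_pos: [0.7069, -0.022, 0.1062]
ee_rot: [[0.99, 0.14, 0.004], [0.14, -0.99, -0.0], [0.004, 0.001, -1.0]]
force: [0.1, 1.2, 3.4]
opening: 0.0467
finger_force: 36.4
```

Request:
arm_command --moves '[[[0, 0, 0, 0, 0, 0, 40], [0, 0, 0, 0, 0, 0, 40], [0, 0, 0, 0, 0, 0, 40]]]'

```text
time: 28.55
tcp_pos: [0.7068, -0.0219, 0.1062]
ee_rot: [[0.99, 0.14, 0.004], [0.14, -0.99, -0.0], [0.004, 0.001, -1.0]]
force: [-0.3, -0.4, 5.4]
opening: 0.0464
finger_force: 40.0
```

Request:
arm_command --moves '[[[0, 0, -15, 0, 0, 0, 40], [0, 0, -35, 0, 0, 0, 40], [0, 0, -40, 0, 0, 0, 40], [0, 0, -30, 0, 0, 0, 40], [0, 0, 0, 0, 0, 0, 40]]]'

```text
time: 29.05
tcp_pos: [0.7071, -0.0221, 0.2309]
ee_rot: [[0.99, 0.14, 0.01], [0.14, -0.99, -0.001], [0.009, 0.002, -1.0]]
force: [0.4, 0.3, -1.6]
opening: 0.0466
finger_force: 41.7
```

Request:
arm_command --moves '[[[0, 0, 0, 0, 0, -0.13, 40], [0, 0, 0, 0, 0, -0.13, 40], [0, 0, 0, 0, 0, -0.13, 40], [0, 0, 0, 0, 0, -0.13, 40], [0, 0, 0, 0, 0, -0.13, 40]]]'

```text
time: 29.55
tcp_pos: [0.7058, -0.022, 0.2238]
ee_rot: [[0.7, 0.714, 0.0], [0.714, -0.7, -0.0], [-0.0, 0.001, -1.0]]
force: [-0.6, -0.2, -1.9]
opening: 0.047
finger_force: 41.7
```

Request:
arm_command --moves '[[[0, 0, 0, 0, 0, -0.13, 40], [0, 0, 0, 0, 0, -0.13, 40], [0, 0, 0, 0, 0, 0, 40], [5, -40, 0, 0, 0, 0, 40], [5, -40, 0, 0, 0, 0, 40]]]'

```text
time: 30.05
tcp_pos: [0.641, 0.0264, 0.2223]
ee_rot: [[0.502, 0.865, -0.001], [0.865, -0.502, -0.0], [-0.001, -0.001, -1.0]]
force: [0.0, 1.0, -1.4]
opening: 0.0467
finger_force: 42.2
```

Request:
arm_command --moves '[[[5, -40, 0, 0, 0, 0, 40], [5, -40, 0, 0, 0, 0, 40], [5, -40, 0, 0, 0, 0, 40], [0, -40, 0, 0, 0, 0, 40], [0, 0, 0, 0, 0, 0, 40]]]'

```text
time: 30.55
tcp_pos: [0.5069, 0.1208, 0.2249]
ee_rot: [[0.499, 0.867, 0.001], [0.867, -0.499, 0.0], [0.001, 0.001, -1.0]]
force: [2.2, 0.2, -2.0]
opening: 0.0464
finger_force: 42.5
```

Request:
arm_command --moves '[[[0, 0, 0, 0, 0, 0, 40], [0, 0, 0, 0, 0, 0, 40]]]'

```text
time: 30.75
tcp_pos: [0.5108, 0.1187, 0.2242]
ee_rot: [[0.499, 0.866, 0.002], [0.866, -0.499, -0.001], [0.0, 0.002, -1.0]]
force: [1.1, -0.1, -2.0]
opening: 0.0462
finger_force: 42.5
```

```bash
python3 - <<'E'
from w import *
s=manip.observe();p=s["tcp_pos"]*1e3;R=np.array(s["ee_rot"]);print(p,R.round(3).tolist(),s["opening"])
c,T=wrist();L=(cloud(c,T)*1e3-p)@R;save(c,"w12.png",f=1.2)
m=(np.hypot(L[...,0],L[...,1])<27)&(L[...,2]<-36)&(L[...,2]>-60)&(c["z_map"]>0)
q=L[m];k=q[q[:,2]<np.percentile(q[:,2],1)+4];print(len(q),"knob",k.mean(0),q.min(0),q.max(0))
print("wide");colour(c,T,(0,0,110),(180,60,255),.020,451,164.5,55)
print(R.T@(np.r_[450.6,164.8,p[2]]-p))
E
```

```text
[510.82459582 118.74177383 224.17570204] [[0.499, 0.866, 0.002], [0.866, -0.499, -0.001], [0.0, 0.002, -1.0]] 0.046223262303845325
1760 knob [ 11.77417847  -3.2434622  -56.65597611] [-11.41898269 -25.94931229 -59.46411283] [ 12.79566649  25.98762862 -36.00161829]
wide
blob [188. 150.] [152 115] [224 185] [450.  164.1  40.6] ell [449.7 164.   78.9  79.7] rect ((449.6132507324219, 164.1785430908203), (78.19603729248047, 79.80789184570312), 60.031673431396484)
[  9.84280525 -75.17615803  -0.16305831]
```

View pics/w12.png

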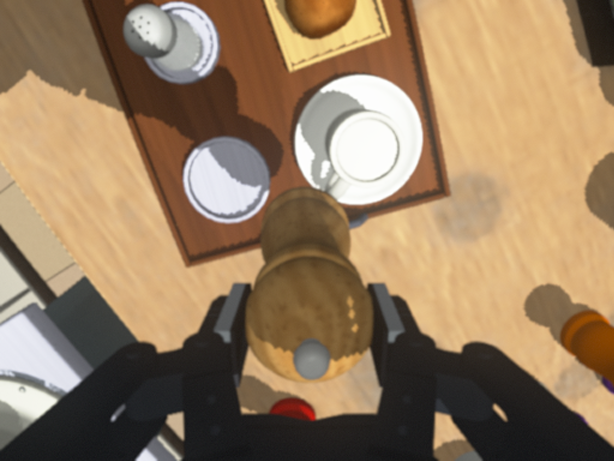

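```bash
python3 - <<'E'
from w import *
s=manip.observe();p=s["tcp_pos"];R=np.array(s["ee_rot"]);c,T=wrist()
for px,z in [((312,358),-.043),((305,188),.104),((262,235),.098),((350,235),.098)]:
    w=plane(c,np.array([px])/1.2,p[2]-z,T)[0];print(px,((w-p)@R*1e3).round(1))
E
```

```text
(312, 358) [  3.9   1.3 -43. ]
(305, 188) [ 24.4  -2.2 104. ]
(262, 235) [ -5.9 -30.7  97.9]
(350, 235) [-5.9 27.5 98.1]
```

The mill hangs slightly tilted, about 3° about tool y: the knob sits 3–4 mm forward and the foot about 4.5 mm back. I'll go above the wide holder, at (226,178) in the picture, then level the mill before setting it down.

Request:
arm_command --moves '[[[3, -25, 0, 0, 0, 0, 40], [3, -25, 0, 0, 0, 0, 40], [3, -25, 0, 0, 0, 0, 40], [0, 0, 0, 0, 0, 0, 40], [0, 0, 30, 0, 0, 0, 40]]]'

```text
time: 31.35
tcp_pos: [0.4517, 0.1646, 0.1972]
ee_rot: [[0.498, 0.867, 0.008], [0.867, -0.498, 0.001], [0.005, 0.006, -1.0]]
force: [0.1, -0.8, -3.0]
opening: 0.0462
finger_force: 42.8
```

Request:
arm_command --moves '[[[0, 0, 30, 0, 0, 0, 40], [0, 0, 20, 0, 0, 0, 40], [0, 0, 0, 0, 0.05, 0, 40], [0, 0, 0, 0, 0, 0, 40], [0, 0, 0, 0, 0, 0, 40]]]'

```text
time: 31.85
tcp_pos: [0.4505, 0.1635, 0.1446]
ee_rot: [[0.498, 0.867, 0.027], [0.866, -0.499, 0.042], [0.05, 0.003, -0.999]]
force: [0.1, -0.9, -3.1]
opening: 0.047
finger_force: 42.8
```

```bash
python3 - <<'E'
from w import *
s=manip.observe();p=s["tcp_pos"];R=np.array(s["ee_rot"]);print(p,R.round(3).tolist())
c=optics.camera("scene");save(c,"s13.png",(150,150,350,320),3)
E
```

```text
[0.45054824 0.16347584 0.14457804] [[0.498, 0.867, 0.027], [0.866, -0.499, 0.042], [0.05, 0.003, -0.999]]
```

View pics/s13.png

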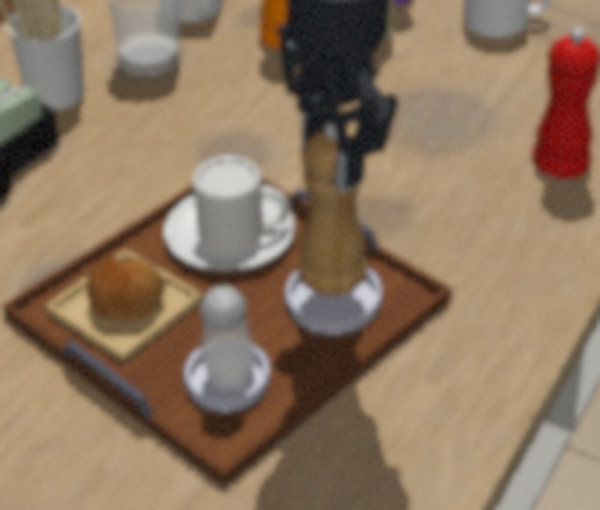

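The scene crop still shows the mill leaning, with its foot to the right at (335,280). I'll measure that lean.

```bash
python3 - <<'E'
from w import *
s=manip.observe();p=s["tcp_pos"]*1e3;R=np.array(s["ee_rot"])
t=np.array([.5,.866])
def go(c,T,n):
    P=cloud(c,T)*1e3;hsv=cv2.cvtColor(c["pixels"],cv2.COLOR_RGB2HSV)
    m=(hsv[...,1]>70)&(hsv[...,0]<25)&(c["z_map"]>0)&(np.hypot(P[...,0]-p[0],P[...,1]-p[1])<42)&(P[...,2]>28)&(P[...,2]<p[2]+50)
    q=P[m]
    for z in range(30,190,8):
        a=q[(q[:,2]>=z)&(q[:,2]<z+8)]
        if len(a)<12: continue
        cc,r=circ(a);d=a[:,:2]-p[:2]
        print(n,z,len(a),"fit",cc.round(1),round(r,1),"along",np.round([(d@t).min(),(d@t).max()],1),"perp",np.round([(d@[.866,-.5]).min(),(d@[.866,-.5]).max()],1))
go(optics.camera("scene"),None,"s");c,T=wrist();go(c,T,"w")
E
```

```text
s 38 20 fit [447.2 169.9] 24.7 along [-11.8  28. ] perp [-31.4 -10.8]
s 46 66 fit [448.9 168.5] 27.0 along [-23.1  31.3] perp [-33.4  13.4]
s 54 65 fit [447.8 169.8] 23.7 along [-16.1  31.5] perp [-32.1   8.3]
s 62 49 fit [449.1 167.6] 25.3 along [-13.4  28.7] perp [-30.4   3.4]
s 70 60 fit [448.3 167.8] 25.0 along [-21.5  30.7] perp [-31.7   6. ]
s 78 73 fit [448.9 167.1] 23.8 along [-16.7  26.9] perp [-30.   12.4]
s 86 69 fit [449.1 167.1] 21.2 along [-18.7  26.6] perp [-26.8   9.4]
s 94 48 fit [448.8 167.8] 19.2 along [-15.  24.] perp [-24.9   5.1]
s 102 57 fit [448.4 166.8] 17.8 along [-15.7  21.1] perp [-24.2   6.2]
s 110 37 fit [448.9 165.6] 18.0 along [-13.3  20.6] perp [-22.    2.1]
s 118 38 fit [448.6 166.3] 17.8 along [-12.6  20.7] perp [-22.6   2.4]
s 126 29 fit [448.8 164.4] 20.8 along [-9.1 21.9] perp [-24.1   0.6]
s 134 40 fit [448.9 165.7] 21.8 along [-12.   24.6] perp [-25.7   2.8]
s 142 33 fit [448.5 165.7] 21.2 along [-7.8 23.6] perp [-28.    8.2]
s 150 29 fit [447.2 152.7] 33.8 along [-6.1 23.8] perp [-34.9  31.1]
s 158 41 fit [445.9 156.6] 30.6 along [-4.7 24.5] p
[... 783 characters left out ...]
57 fit [450.  164.1] 18.6 along [ 7.4 19.1] perp [-17.8  14.7]
w 118 107 fit [450.2 163.9] 19.3 along [10.9 19.8] perp [-16.4  12.8]
w 126 50 fit [453.3 169.1] 15.2 along [17.3 21.5] perp [-12.  10.]
w 134 229 fit [449.9 162.5] 24.0 along [ 6.8 23.2] perp [-22.6  21.3]
w 142 649 fit [449.6 162. ] 23.7 along [ 5.5 23. ] perp [-23.3  23.6]
w 150 264 fit [442.9 154.5] 34.0 along [ 5.8 23.1] perp [-36.9  36.3]
w 158 1621 fit [449.1 161.6] 25.0 along [-18.3  23.6] perp [-36.8  37.2]
w 166 4357 fit [449.9 162.9] 19.1 along [-22.9  21.8] perp [-36.9  37.1]
w 174 2817 fit [449.  161.9] 13.7 along [-16.   14.7] perp [-36.8  36.7]
w 182 169 fit [462.4 185.2] 37.4 along [-13.2  10.7] perp [-41.6  41.6]
```

Circle fits on depth slices from both cameras agree: the lean is now about 2–2.7° the other way. My pixel reading of the foot was wrong and the mill had been nearly vertical, so I'm undoing the turn.

Request:
arm_command --moves '[[[0, 0, 0, 0, -0.045, 0, 40], [0, 0, 0, 0, 0, 0, 40], [2, -1, 0, 0, 0, 0, 40], [0, 0, 0, 0, 0, 0, 40], [0, 0, 0, 0, 0, 0, 40]]]'

```text
time: 32.5
tcp_pos: [0.45, 0.1664, 0.1443]
ee_rot: [[0.497, 0.868, 0.005], [0.868, -0.497, 0.004], [0.006, 0.002, -1.0]]
force: [0.6, 0.2, -1.7]
opening: 0.0467
finger_force: 42.8
```

```bash
cat > mill.py <<'E'
from w import *
s=manip.observe();p=s["tcp_pos"]*1e3;print(p,np.round(s["ee_rot"],3).tolist())
c,T=wrist();P=cloud(c,T)*1e3;hsv=cv2.cvtColor(c["pixels"],cv2.COLOR_RGB2HSV)
m=(hsv[...,1]>70)&(hsv[...,0]<25)&(c["z_map"]>0)&(np.hypot(P[...,0]-450,P[...,1]-164)<32)&(P[...,2]>22)&(P[...,2]<200)
for z in range(24,160,10):
    a=P[m&(P[...,2]>=z)&(P[...,2]<z+10)]
    if len(a)>40: print(z,len(a),[x.round(1) for x in circ(a)])
colour(c,T,(0,0,110),(180,60,255),.020,450,164,55)
E
python3 mill.py
```

```text
[449.97616914 166.36689707 144.30516956] [[0.497, 0.868, 0.005], [0.868, -0.497, 0.004], [0.006, 0.002, -1.0]]
44 520 [array([447. , 165.8]), np.float64(26.9)]
54 63 [array([447., 164.]), np.float64(26.8)]
64 252 [array([447.4, 165. ]), np.float64(26.8)]
74 604 [array([447.7, 165.4]), np.float64(24.9)]
84 664 [array([447.9, 165.2]), np.float64(22.5)]
94 520 [array([448. , 164.9]), np.float64(20.4)]
104 333 [array([448.4, 164.9]), np.float64(19.1)]
114 152 [array([449.5, 166.3]), np.float64(18.4)]
124 58 [array([453.4, 173.1]), np.float64(13.2)]
134 553 [array([449.4, 165.3]), np.float64(23.4)]
144 408 [array([448.1, 162.5]), np.float64(25.7)]
154 1284 [array([449.6, 165. ]), np.float64(24.5)]
blob [259. 303.] [246 291] [273 315] [388.8  54.   14.8] ell [388.6  53.7  25.8  28.2] rect ((388.5258483886719, 53.858028411865234), (26.148839950561523, 27.704193115234375), 9.031782150268555)
blob [260. 170.] [213 136] [304 208] [450.2 164.7  40.2] ell [447.1 161.7  72.9  83.6] rect ((456.5551452636719, 172.247314453125), (59.889286041259766, 78.89289855957031), 51.976863861083984)
```

Request:
arm_command --moves '[[[0, 0, 0, -0.02, 0, 0, 40], [0.5, 1, 0, 0, 0, 0, 40], [0, 0, 12, 0, 0, 0, 40], [0, 0, 0, 0, 0, 0, 40], [0, 0, 0, 0, 0, 0, 40]]]'

```text
time: 33.05
tcp_pos: [0.451, 0.166, 0.1316]
ee_rot: [[0.497, 0.867, 0.021], [0.867, -0.497, -0.006], [0.005, 0.021, -1.0]]
force: [-0.2, -0.4, -2.7]
opening: 0.0468
finger_force: 42.8
```

```bash
python3 mill.py
```

```text
[451.04627922 166.03537978 131.57925721] [[0.497, 0.867, 0.021], [0.867, -0.497, -0.006], [0.005, 0.021, -1.0]]
24 46 [array([449.5, 164. ]), np.float64(28.6)]
34 539 [array([449.4, 163.8]), np.float64(27.2)]
44 47 [array([449.7, 164.1]), np.float64(26.4)]
54 359 [array([449.7, 164.1]), np.float64(26.4)]
64 645 [array([449.9, 164.2]), np.float64(24.3)]
74 655 [array([449.9, 164.2]), np.float64(21.8)]
84 455 [array([450. , 164.2]), np.float64(19.8)]
94 256 [array([450.3, 164.6]), np.float64(18.6)]
104 118 [array([451.2, 166.5]), np.float64(17.9)]
114 75 [array([454.2, 171. ]), np.float64(15.8)]
124 828 [array([450.4, 164.6]), np.float64(23.5)]
134 239 [array([449.5, 163.1]), np.float64(26.3)]
144 2240 [array([450.7, 165.4]), np.float64(23.2)]
154 6190 [array([451.2, 166.2]), np.float64(15.8)]
blob [260. 304.] [246 292] [273 315] [395.8  60.7  13.5] ell [395.9  60.3  24.2  26. ] rect ((396.1020812988281, 60.35725402832031), (24.758806228637695, 25.73676109313965), 8.630422592163086)
blob [257. 174.] [207 138] [302 214] [449.9 164.8  40.3] ell [448.8 162.5  72.8  79.1] rect ((454.0483703613281, 171.85528564453125), (63.494895935058594, 79.49950408935547), 62.217201232910156)
```

Upright to within about 0.6°, and the foot is centred to 1 mm (449.5, 164 against 450, 164.8). Lowering the last 15 mm.

Request:
arm_command --moves '[[[0, 0, 6, 0, 0, 0, 40], [0, 0, 4, 0, 0, 0, 40], [0, 0, 2, 0, 0, 0, 40], [0, 0, 1, 0, 0, 0, 40], [0, 0, 0, 0, 0, 0, 40]]]'

```text
time: 33.6
tcp_pos: [0.4516, 0.1661, 0.1191]
ee_rot: [[0.497, 0.867, 0.022], [0.868, -0.497, -0.006], [0.006, 0.022, -1.0]]
force: [-0.2, 0.3, -2.3]
opening: 0.0467
finger_force: 42.8
```

Request:
arm_command --moves '[[[0, 0, 1, 0, 0, 0, 40], [0, 0, 0, 0, 0, 0, 40], [0, 0, 0, 0, 0, 0, 40]]]'

```text
time: 33.9
tcp_pos: [0.4517, 0.1661, 0.1183]
ee_rot: [[0.497, 0.867, 0.022], [0.867, -0.497, -0.006], [0.006, 0.022, -1.0]]
force: [0.4, 0.0, -2.7]
opening: 0.0463
finger_force: 42.8
```

Request:
arm_command --moves '[[[0, 0, 1, 0, 0, 0, 40], [0, 0, 0, 0, 0, 0, 40], [0, 0, 0, 0, 0, 0, 40]]]'

```text
time: 34.2
tcp_pos: [0.4517, 0.1661, 0.1173]
ee_rot: [[0.497, 0.867, 0.022], [0.868, -0.497, -0.006], [0.006, 0.022, -1.0]]
force: [0.6, -0.0, -2.2]
opening: 0.0462
finger_force: 42.8
```

Request:
arm_command --moves '[[[0, 0, 1, 0, 0, 0, 40], [0, 0, 0, 0, 0, 0, 40], [0, 0, 0, 0, 0, 0, 40]]]'

```text
time: 34.5
tcp_pos: [0.4517, 0.1661, 0.1162]
ee_rot: [[0.497, 0.867, 0.022], [0.867, -0.497, -0.006], [0.006, 0.022, -1.0]]
force: [0.8, 1.0, -2.2]
opening: 0.0465
finger_force: 42.8
```

Request:
arm_command --moves '[[[0, 0, 1, 0, 0, 0, 40], [0, 0, 0, 0, 0, 0, 40], [0, 0, 0, 0, 0, 0, 40]]]'

```text
time: 34.8
tcp_pos: [0.4522, 0.1663, 0.1161]
ee_rot: [[0.497, 0.867, 0.023], [0.868, -0.497, -0.005], [0.007, 0.023, -1.0]]
force: [-1.0, -0.2, 5.5]
opening: 0.0466
finger_force: 43.5
```

Request:
arm_command --moves '[[[0, 0, 1, 0, 0, 0, 40], [0, 0, 0, 0, 0, 0, 40], [0, 0, 0, 0, 0, 0, 40]]]'

```text
time: 35.1
tcp_pos: [0.4525, 0.1666, 0.116]
ee_rot: [[0.497, 0.867, 0.025], [0.868, -0.497, -0.004], [0.008, 0.024, -1.0]]
force: [-0.5, 1.1, 11.8]
opening: 0.0465
finger_force: 44.0
```

Request:
arm_command --moves '[[[0, 0, -1, 0, 0, 0, 47.5], [0, 0, 0, 0, 0, 0, 50], [0, 0, 0, 0, 0, 0, 54], [0, 0, 0, 0, 0, 0, 62], [0, 0, 0, 0, 0, 0, 75]]]'

```text
time: 35.6
tcp_pos: [0.4517, 0.1661, 0.115]
ee_rot: [[0.497, 0.867, 0.021], [0.868, -0.497, -0.006], [0.005, 0.022, -1.0]]
force: [-0.6, -0.8, 0.8]
opening: 0.0741
finger_force: 0.0
```

Request:
arm_command --moves '[[[0, 0, 0, 0, 0, 0, 85], [0, 0, -15, 0, 0, 0, 85], [0, 0, -40, 0, 0, 0, 85], [0, 0, -45, 0, 0, 0, 85], [0, 0, -40, 0, 0, 0, 85]]]'

```text
time: 36.1
tcp_pos: [0.4484, 0.1669, 0.2584]
ee_rot: [[0.497, 0.867, 0.023], [0.868, -0.497, -0.006], [0.007, 0.023, -1.0]]
force: [0.4, 0.4, 0.1]
opening: 0.0851
finger_force: 0.0
```

Request:
arm_command --moves '[[[-45, 0, 0, 0, 0, 0, 85], [-45, 0, 0, 0, 0, 0, 85], [0, 0, 0, 0, 0, 0, 85], [0, 0, 0, 0, 0, 0, 85]]]'

```text
time: 36.5
tcp_pos: [0.4039, 0.0884, 0.2561]
ee_rot: [[0.499, 0.866, 0.024], [0.867, -0.499, -0.005], [0.007, 0.024, -1.0]]
force: [0.4, 0.1, -0.3]
opening: 0.0852
finger_force: 0.0
```

```bash
python3 mill.py; python3 - <<'E'
from w import *
meas(450,165,35,.15,.1,.19,"knob");meas(481,284,30,.081,.03,.13,"salt");meas(571,134,40,.070,.03,.1,"cup");meas(601,252,45,.03,.018,.1,"bun")
c=optics.camera("top");save(c,"top2.png",f=1.5)
E
```

```text
[403.94122109  88.40625236 256.09097634] [[0.499, 0.866, 0.024], [0.867, -0.499, -0.005], [0.007, 0.024, -1.0]]
124 85 [array([452.3, 165.2]), np.float64(24.5)]
134 1530 [array([452.1, 165.1]), np.float64(20.4)]
144 1316 [array([452.1, 165. ]), np.float64(12.4)]
blob [259.  68.] [252  60] [267  76] [459.8 170.    9. ] ell [459.9 169.9  16.9  17.3] rect ((460.03924560546875, 169.5609588623047), (17.22655487060547, 16.821678161621094), 60.15382385253906)
blob [245.  89.] [218  50] [288 113] [448.  162.2  40.1] ell [453.8 166.5  75.9  84.3] rect ((439.0467224121094, 156.42623901367188), (54.58255386352539, 78.72079467773438), 32.62016677856445)
knob 3216 228 circ [452.9 165.2   6.1] zmed 157.8
salt 0 0 circ None zmed nan
cup 3687 2858 circ [570.6 134.   29.6] zmed 71.9
bun 0 0 circ None zmed nan
  return _methods._mean(a, axis=axis, dtype=dtype,
  ret = ret.dtype.type(ret / rcount)
```

View pics/top2.png

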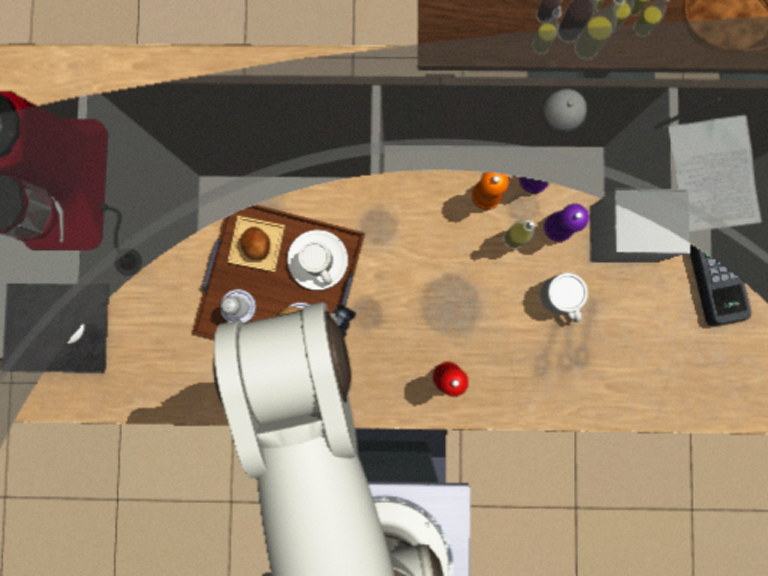

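The top view shows all four placed: bun (256,242), cup (316,259), salt (237,306), and the pepper under the arm at about (298,310). The large cup and oil bottle have not moved. The pepper's knob is 9.8 mm higher than it was on the worktop, which matches the holder floor, and it is upright, so I'm handing in.

```bash
python3 -c "
from cell import manip
print(manip.job_done())"
```

```text
the job is handed in; nothing more can be done
None
```

The tray is laid and the job handed in at about 37 s: cup, bun, salt and pepper were set down in that order and let go, each measured within about 2 mm of the centre of its place, and the large cup and oil bottle were left where they stood.

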